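Slat a headboard panel and seat its cover caps

ROBOT

A 6-joint arm with a two-finger parallel gripper is mounted at the origin on the work surface. World frame = base frame: x ahead of the robot, y to its left, z up, the work surface at z = 0. Lengths are in m, angles in rad, forces in N, time in s.
With the tool pointing down it reaches from about 0.25 to 0.725 m from the base axis. Payload 9.7 kg.
Tool frame: the origin (TCP) lies on the centre line of the jaws, within the pads' length; the fingertips stand manip.tip_extent ahead of it and the grasp point (between the pads) lies 3 mm ahead of it (manip.tip_extent is the distance from the TCP to the fingertips, in m); z points along the fingers, y is the line along which they close (so a half turn about z gives the same grasp; the last joint's range is limited). The gripper opens to 85 mm and grips with 20 to 120 N. Pads are 22 mm wide; open, the fingers measure 114 mm over their backs; the gripper's body (76 mm by 85 mm) begins 54 mm behind the grasp point. The pads swing forward as they close: fully open they stand 13 mm farther back than shut.
Start: joints at [1.343, 0.087, 0.176, 1.66, 0, 1.571], TCP at [0.124, 0.536, 0.253] pointing down, gripper open.
Joint ranges: [-3.13, 3.13], [-0.85, 1.81], [-1.15, 1.24], [-2.2, 2.28], [-1.44, 1.52], [-3.14, 3.14]. Speed limits (rad/s): [2.22, 2.22, 2.57, 3.14, 3.14, 3.14].

INTERFACE

Orientations are given as [roll, pitch, yaw] about the fixed x, y, z axes, in that order (R = Rz(yaw) Ry(pitch) Rx(roll)).
In Python, from bench import manip gives the robot as it stands.
- The arm moves only by the tool send_rows, never from a script. Its argument "rows" is a list of rows, each a list of 3 entries, a list of its own where there are three numbers: the shift along the tool's x, y, z in cm, then the turn about the tool's z in rad, then the closure in counts, from 0 (fully open) to 255 (shut). A call has 1 to 5 rows; each row shifts and turns the commanded pose from where the row before left it, along the tool's axes as they then stand; what a row does not reach is not made up. A row lasts 1/12 s, in which the tool goes at most 41.7 mm and 7.16 degrees, less where a joint would pass 70% of its speed; a pose out of reach is approached as far as the arm can. A call is refused whole if a number of a shift passes 4.17 or a number of a turn 0.125, either way. A call with a gripper value outside its range is refused whole. The fingers move at their own pace and stop on an object; "newtons" is the grip in N (left out, the last holds). Time passes only in rows, so rows that do not move let the fingers close. It gives the time, the measured TCP pose, the force, the opening and the grip force at its end, in the units of the state.
- manip.get_obs(): the state, without advancing time (a new reading comes with each control period).
- manip.camera(name): name is "scene" or "top" or "wrist"; returns the picture (480x640x3 uint8, red, green, blue); there is no depth.
- manip.camera_params(name): a dict with "fx", "fy", "cx", "cy" (pixels), "distortion" ([k1, k2, p1, p2, k3] as OpenCV has them; the pictures are not rectified), "cam_to_world" (4x4, takes a point from camera to world coordinates). Camera axes: x right, y down, z forward; pixel columns grow to the right and rows downward; lengths in m; the calibration is good to about 2 mm. A picture is of the moment at which its call begins: read the wrist's pose just before it. camera_params takes no time and is no camera call; for the wrist camera it gives the pose at the moment of the call.
- manip.finish_job(): hands the job in; it is judged then, once.
Trained networks look in the newest picture that a camera, given by its name, has taken for a name from the list of things; names that differ only in an ending like _2 or _b are one class to them, and where a whole thing is asked for, a point or a joint stands for the part that bears it (a point fixed in the world has none). Each returns a list of dicts, best first, with "p" (0 to 1); they miss things now and then, are a little off and sometimes report something else, mostly with a low value. They report only what shows in the picture. A call takes as long as a camera call. They do not tell look-alikes from the thing itself.
- manip.look_for(camera, target): "at" ([x, y, z] in m, in world coordinates, good to about 4 mm: the middle of the surface that is visible of it).
- manip.silhouettes(camera, target): "region" (480x640 bool, what is visible of it).
The state is a dict: "time_s": time; "joints": joint angles; "joint_vel": joint speeds; "joint_torque": joint torques, N m; "eef_pos": TCP position; "eef_rot": TCP orientation; "ft_force": force on the tool from outside, world axes, zero at the start; "moment": the same for the moment, N m; "opening": finger opening in m; "grasp_force": force on a finger pad.
Only numpy, scipy, OpenCV 4.12 (cv2) and the standard library are available. Lean on these libraries where they do the work, as an engineer would, in place of code of your own. Each camera call takes 0.05 s, during which the arm holds its last target. There are 200 camera calls.

TASK

Fit every loose slat into the grey panel frame, one to a notch, whichever notches you like: angle the slat's tongue under the lip of the grooved rail on the robot's side, then lower its other end into the notch so the slat lies flat, locked and square to the rails. When all the slats are in, press all five white round caps on the far rail fully down. Leave the other things on the table where they are.

Things in the scene. Friction and masses are not known exactly. Their poses are not given: they have to be found in the camera images.
- frame: Grey panel frame lying flat, fixed to the table: 206 mm in x (-102 to +104), 330 mm in y. Origin: its middle, at table level; -x faces the robot. Grooved near rail, notched far rail; both have a seat 20 mm above the table for the slats. Between them only two 12 mm high stiles (y = +-158 mm), else open to the table.
- groove (a point): Foot of the groove's back wall, middle of the near rail (frame x -84, y 0, z 20 mm); axes as the frame's. The groove runs the rail's whole length, open to +x. Its floor is the seat (20 mm up), which runs on 34 mm in +x. Over it a 6 mm lip overhangs 12 mm from the back wall: underside 30.5 mm, top 36.5 mm above the table. The tongue enters with the slat's far end raised 5 to 18 degrees.
- notch (a point): Middle of the foot of the stop at the end of the first notch in the far rail (frame x +86, y -108, z 20 mm); the other three lie at frame y -36, +36, +108. Each is 46 mm wide, its floor is the seat, and runs 30 mm in -x from the stop, open to the groove. Stop and side lands are 34 mm high, flush with a fitted slat. Groove wall to stop: 170 mm; slat with tongue: 164 mm.
- slat0: Loose birch slat (all alike), 150 x 40 x 14 mm (x, y, z), about 80 g, plus a tongue 40 mm wide and 6 mm thick that sticks out 14 mm from the -x end, its underside level with the slat's underside. Origin: centre of the underside of the 150 mm body; +z is its upper face. Starts flat, tongue roughly towards the robot. May be absent (None).
- slat1: Loose birch slat (all alike), 150 x 40 x 14 mm (x, y, z), about 80 g, plus a tongue 40 mm wide and 6 mm thick that sticks out 14 mm from the -x end, its underside level with the slat's underside. Origin: centre of the underside of the 150 mm body; +z is its upper face. Starts flat, tongue roughly towards the robot. May be absent (None).
- slat2: Loose birch slat (all alike), 150 x 40 x 14 mm (x, y, z), about 80 g, plus a tongue 40 mm wide and 6 mm thick that sticks out 14 mm from the -x end, its underside level with the slat's underside. Origin: centre of the underside of the 150 mm body; +z is its upper face. Starts flat, tongue roughly towards the robot. May be absent (None).
- slat3: Loose birch slat (all alike), 150 x 40 x 14 mm (x, y, z), about 80 g, plus a tongue 40 mm wide and 6 mm thick that sticks out 14 mm from the -x end, its underside level with the slat's underside. Origin: centre of the underside of the 150 mm body; +z is its upper face. Starts flat, tongue roughly towards the robot. May be absent (None).
- cap0 (a joint): How far this white round cover cap has been pressed down, m: 0 = fully raised (top 12 mm above its land, 46 mm above the table), 0.010 = fully home (top 2 mm above the land). It stays where it is left; friction holds it, about 4 N moves it (slowly: damped, 8 N s/m).
- cap0_top (a point): Centre of the top face of cap0, 22 mm in diameter, on a land of the far rail (frame x = +80 mm, y = -144 mm); moves with the cap.
- cap1 (a joint): How far this white round cover cap has been pressed down, m: 0 = fully raised (top 12 mm above its land, 46 mm above the table), 0.010 = fully home (top 2 mm above the land). It stays where it is left; friction holds it, about 4 N moves it (slowly: damped, 8 N s/m).
- cap1_top (a point): Centre of the top face of cap1, 22 mm in diameter, on a land of the far rail (frame x = +80 mm, y = -72 mm); moves with the cap.
- cap2 (a joint): How far this white round cover cap has been pressed down, m: 0 = fully raised (top 12 mm above its land, 46 mm above the table), 0.010 = fully home (top 2 mm above the land). It stays where it is left; friction holds it, about 4 N moves it (slowly: damped, 8 N s/m).
- cap2_top (a point): Centre of the top face of cap2, 22 mm in diameter, on a land of the far rail (frame x = +80 mm, y = 0 mm); moves with the cap.
- cap3 (a joint): How far this white round cover cap has been pressed down, m: 0 = fully raised (top 12 mm above its land, 46 mm above the table), 0.010 = fully home (top 2 mm above the land). It stays where it is left; friction holds it, about 4 N moves it (slowly: damped, 8 N s/m).
- cap3_top (a point): Centre of the top face of cap3, 22 mm in diameter, on a land of the far rail (frame x = +80 mm, y = 72 mm); moves with the cap.
- cap4 (a joint): How far this white round cover cap has been pressed down, m: 0 = fully raised (top 12 mm above its land, 46 mm above the table), 0.010 = fully home (top 2 mm above the land). It stays where it is left; friction holds it, about 4 N moves it (slowly: damped, 8 N s/m).
- cap4_top (a point): Centre of the top face of cap4, 22 mm in diameter, on a land of the far rail (frame x = +80 mm, y = 144 mm); moves with the cap.
- plant: Succulent in a white pot, 80 mm wide, 70 mm pot, about 110 mm high with leaves. Origin: centre of underside. Bystander.
- mug: White mug, 76 mm wide, 85 mm high. Origin: centre of underside. Bystander.
- screwdriver: Screwdriver lying on the table. Origin: under it. Bystander.
- tape: Black and yellow tape measure, 62 x 36 x 58 mm. Origin: centre of underside. Bystander.
- mallet: Rubber mallet with wooden handle lying on the table, about 300 mm long, 60 mm high. Origin: at table level, under the handle. Bystander.
- tray: Grey open screw tray 100 x 70 x 30 mm. Origin: centre of underside. Bystander.
- book: Blue book lying flat, 100 x 140 x 20 mm. Origin: centre of underside. Bystander.
Not all that is in view belongs to the job. Leave any red look-alike of the slat1 alone. What is shaped like the slat3 but purple is not meant.

How it is judged:
On the way, in this order (a step that is already met when the one before it is completed fails the run):
1. every slat lies flat in the frame, its tongue under the lip and its other end down in a notch (x of slat0 in the frame of frame between 0.001 and 0.0125 m and z of slat0 in the frame of frame between 0.0175 and 0.0225 m and y of slat0 in the frame of frame between -0.12 and 0.12 m and angle between each of slat0, slat1, slat2, slat3's own z axis and vertical below 0.035 rad and angle between the x axis of each of slat0, slat1, slat2, slat3 and the x axis of frame, either way round below 0.08 rad and x of slat1 in the frame of frame between 0.001 and 0.0125 m and z of slat1 in the frame of frame between 0.0175 and 0.0225 m and y of slat1 in the frame of frame between -0.12 and 0.12 m and x of slat2 in the frame of frame between 0.001 and 0.0125 m and z of slat2 in the frame of frame between 0.0175 and 0.0225 m and y of slat2 in the frame of frame between -0.12 and 0.12 m and x of slat3 in the frame of frame between 0.001 and 0.0125 m and z of slat3 in the frame of frame between 0.0175 and 0.0225 m and y of slat3 in the frame of frame between -0.12 and 0.12 m), for 0.2 s.
2. all five caps are pressed fully down, the slats still in (all of step 1 and value of joint each of cap0, cap1, cap2, cap3, cap4 above 0.0085 m), for 0.2 s.
At the end, for the whole second after the job is handed in: Every slat present rests in a notch of the frame, its tongue under the lip, underside within 2.5 mm of seat height, flat within 2 degrees and in line with the frame within 4.6 degrees; all five caps are pressed at least 8.5 of their 10 mm (all of step 2 and linear speed of each of slat0, slat1, slat2, slat3 below 0.02 m/s); the robot touches nothing.
It fails at once if a bystander (plant, mug, screwdriver, tape measure, mallet, tray, book) is pushed more than 50 mm from its place (distance of any of plant, mug, screwdriver, tape, mallet, tray, book from where it was at the start of the episode above 0.05 m).
It fails at once if the plant, mug or tape measure is knocked over (angle between any of plant, mug, tape's own z axis and vertical above 0.6 rad).
Of slat0, slat1, slat2, slat3 only 3 to 4 are there at a start; the rules pass over those that are not, and their reading is None.
At some moment in a run one of slat0, slat1, slat2, slat3 may be knocked a few centimetres aside while the robot is not near it.
Once in a run the grip may slacken for a moment while it holds something.
It also fails if it takes over 210 s, if anything falls off the work surface, if the arm or the gripper's body presses on something with over 40 N, if the wrist force passes 120 N, or if a joint passes its speed limit or range.

## Working session

There is one attempt and no reset: what is moved stays moved. The work goes in short steps, Python scripts to look and compute and a tool call to move; the robot and the scene stay as the last step left them, time stands still between calls to the robot, and variables do not carry over. Pictures are saved under pics/ and viewed, at most 14 in all, crops included, and the job is handed in when it is done.

Besides the shell and the picture viewer there is one more tool, called after "Request:" as name([rows], argument=value, ...), one row to a line, values as JSON. send_rows: Moves the arm, as the interface text tells. Its arguments: {"type":"object","properties":{"rows":{"type":"array"},"newtons":{"type":"number"}},"required":["rows"]}

```bash
ls; mkdir -p pics
python3 - <<'E'
from bench import manip
import cv2
for n in ["top","scene"]:
    im=manip.camera(n); cv2.imwrite(f"pics/{n}0.png",im[:,:,::-1])
    p=manip.camera_params(n); print(n,p)
    for t in ["slat0","frame","cap0","plant","mug","mallet","tray","book","tape","screwdriver"]:
        print(t,[(round(d["p"],2),[round(float(v),3) for v in d["at"]]) for d in manip.look_for(n,t)])
o=manip.get_obs();print(o, manip.tip_extent)
E
```

```text
pics
top {'fx': 622.0171894559364, 'fy': 622.0171894559364, 'cx': 315.99130632084683, 'cy': 232.26599021036694, 'distortion': array([-0.07393557,  0.        ,  0.        ,  0.        ,  0.        ]), 'cam_to_world': array([[-0.01343784, -0.99712232,  0.07460905,  0.40979925],
       [-0.99989157,  0.01295076, -0.00700831, -0.00639739],
       [ 0.0060219 , -0.07469513, -0.99718823,  1.72516148],
       [ 0.        ,  0.        ,  0.        ,  1.        ]])}
slat0 [(0.95, [0.225, -0.419, 0.015]), (0.82, [0.487, 0.271, 0.014]), (0.82, [0.459, -0.394, 0.013]), (0.71, [0.465, 0.397, 0.014]), (0.69, [0.464, -0.277, 0.015]), (0.66, [0.623, -0.061, 0.042]), (0.62, [0.275, 0.472, 0.013])]
frame [(0.75, [0.537, 0.01, 0.033])]
cap0 [(0.62, [0.623, 0.152, 0.043]), (0.55, [0.623, 0.08, 0.049]), (0.43, [0.658, -0.469, 0.005]), (0.42, [0.629, -0.133, 0.044]), (0.4, [0.623, -0.063, 0.043])]
plant [(0.77, [0.695, 0.292, 0.071]), (0.3, [0.623, 0.083, 0.042])]
mug [(0.94, [0.687, -0.308, 0.031])]
mallet [(0.83, [0.792, 0.103, 0.036])]
tray [(0.67, [0.661, -0.466, 0.003])]
book [(0.86, [0.293, 0.277, 0
[... 1464 characters left out ...]
-0.308, 0.051])]
{'time_s': 1.1, 'joints': array([ 1.34302301e+00,  8.68932656e-02,  1.75880503e-01,  1.65977352e+00,
       -1.37630919e-05,  1.57085054e+00]), 'joint_vel': array([-0.0009961 ,  0.00116085,  0.00157785,  0.00064346,  0.00026869,
        0.00011273]), 'joint_torque': array([-1.46360048e-04, -5.20114803e+01,  4.64854932e+01,  2.18866662e-03,
        5.11280405e-05,  5.81211665e-06]), 'eef_pos': array([0.12419867, 0.53579461, 0.25327786]), 'eef_rot': array([3.14158261e+00, 1.37625475e-05, 2.91376513e+00]), 'ft_force': array([ 0.29802231,  1.4750748 , -0.60339834]), 'moment': array([ 0.00078995, -0.07685698,  0.02536809]), 'grasp_force': 0.0, 'opening': 0.0849776317140379} 0.022
```

View pics/top0.png

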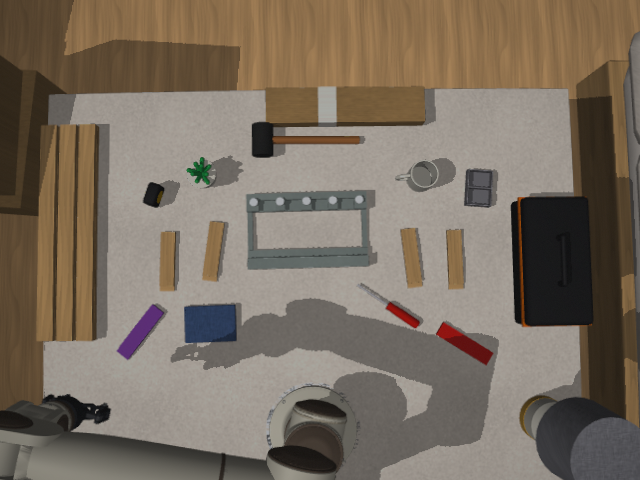

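View pics/scene0.png

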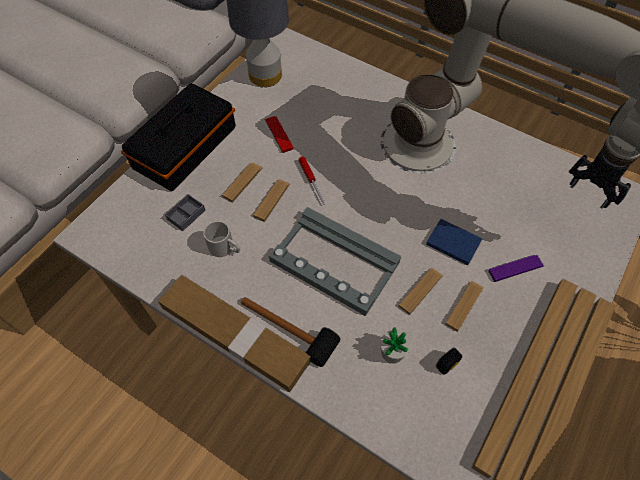

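The top view shows four birch slats at pixels (168,260), (214,250), (411,257) and (455,258), and the frame at about (310,230) with caps along row 200. The purple (140,332) and red (464,343) pieces are decoys. Next I measure the slat and frame poses.

```bash
cat > h.py <<'E'
from bench import manip
import cv2, numpy as np
def rays(p,uv):
    K=np.array([[p['fx'],0,p['cx']],[0,p['fy'],p['cy']],[0,0,1]])
    n=cv2.undistortPoints(np.asarray(uv,float).reshape(-1,1,2),K,np.asarray(p['distortion'],float)).reshape(-1,2)
    T=p['cam_to_world']; return np.c_[n,np.ones(len(n))]@T[:3,:3].T, T[:3,3]
def plane(p,uv,z):
    d,o=rays(p,uv); return (o+d*((z-o[2])/d[:,2])[:,None])
def proj(p,X):
    K=np.array([[p['fx'],0,p['cx']],[0,p['fy'],p['cy']],[0,0,1]]); M=np.linalg.inv(p['cam_to_world'])
    r,_=cv2.Rodrigues(M[:3,:3]); return cv2.projectPoints(np.asarray(X,float),r,M[:3,3],K,np.asarray(p['distortion'],float))[0].reshape(-1,2)
def slats(cam,z=0.012,minp=.3):
    """rect of each birch slat: centre xy (incl. tongue), yaw, sizes; body centre = +7mm along yaw"""
    im=manip.camera(cam); p=manip.camera_params(cam); out=[]
    for d in manip.silhouettes(cam,"slat0"):
        m=d["region"]
        if m.sum()<200 or d["p"]<minp: continue
        c=np.median(im[m],axis=0)
        v,u=np.nonzero(m); P=plane(p,np.c_[u,v],z)[:,:2]
        (cx,cy),(w,h),a=cv2.minAreaRect((P*1000).astype(np.float32))
        if w<h: a+=90
        a=(a+90)%180-90
        cx,cy=P.mean(0)*1000
        out.append((round(float(d["p"]),2),c,np.round([cx,cy,a,w,h],1)))
    return im,p,out
def caps(cam):
    im=manip.camera(cam); p=manip.camera_params(cam); return im,p
def st():
    o=manip.get_obs(); print(round(o['time_s'],2),np.round(o['eef_pos'],4),np.round(o['eef_rot'],3),'op',round(o['opening'],4),'gf',round(float(o['grasp_force']),1),'F',np.round(o['ft_force'],1))
E
python3 - <<'E'
from h import *
for cam in ["top","scene"]:
    im,p,out=slats(cam)
    print(cam); [print(x[0],x[1],x[2]) for x in out]
    # white caps
    reg=np.zeros((480,640),bool)
    for k in range(5):
        g=np.array([[0.623,0.01+(k-2)*0.072,0.046]]); u,v=proj(p,g)[0]
        r=9
        u0,v0=int(u)-r,int(v)-r
        pt=im[v0:v0+2*r,u0:u0+2*r].astype(float).min(2)
        m=(pt>200).astype(np.uint8)
        n,l,s,c=cv2.connectedComponentsWithStats(m)
        if n>1:
            j=1+np.argmax(s[1:,4]); print(k,s[j,4],np.round(plane(p,[[c[j,0]+u0,c[j,1]+v0]],0.046)[0]*1000,1))
        else: print(k,pt.max())
E
```

```text
top
0.85 [96. 19. 17.] [ 227.7 -420.5   56.   166.1   43.9]
0.76 [141. 111.  73.] [463.1 393.1  -1.6  42.9 160.7]
0.74 [ 91.  46. 116.] [272.8 467.8 -39.   48.1 165.9]
0.73 [141. 111.  73.] [488.3 265.9  -7.9  41.8 163.2]
0.57 [140. 111.  73.] [ 462.6 -279.9    6.5  163.2   42. ]
0.56 [139. 110.  73.] [ 458.8 -400.8    1.9  166.7   45.9]
0 169.0
1 169.0
2 169.0
3 169.0
4 169.0
scene
0.75 [123.  93.  58.] [472.5 396.7  -1.9  40.9 163.4]
0.66 [124.  93.  58.] [498.7 270.2  -7.7  42.9 168.1]
0.65 [82.  5.  5.] [ 233.5 -414.5   57.5  166.5   43. ]
0.59 [124.  93.  58.] [ 466.5 -396.4    0.9  165.1   46.9]
0.59 [70.  25.5 93. ] [275.7 472.3 -38.4  47.3 166.9]
0 167.0
1 164.0
2 166.0
3 165.0
4 162.0
```

Request:
send_rows([
  [[0,0,0],0.125,0],
  [[0,0,0],0.125,0],
  [[0,0,0],0.125,0],
  [[0,0,0],0.125,0],
  [[0,0,0],0.125,0],
])

```text
time_s: 1.72
eef_pos: [0.1242, 0.5358, 0.2533]
eef_rot: [3.142, -0.0, 2.283]
ft_force: [0.8, 0.1, -1.0]
opening: 0.0854
grasp_force: 0.0
```

Request:
send_rows([
  [[0,0,0],0.125,0],
  [[0,0,0],0.125,0],
  [[0,0,0],0.125,0],
  [[0,0,0],0.125,0],
  [[0,0,0],0.125,0],
])

```text
time_s: 2.13
eef_pos: [0.1242, 0.5358, 0.2533]
eef_rot: [-3.142, -0.0, 1.658]
ft_force: [-0.2, 0.4, 0.3]
opening: 0.0855
grasp_force: 0.0
```

Request:
send_rows([
  [[0,0,0],0.125,0],
  [[0,0,0],0.125,0],
  [[0,0,0],0.125,0],
  [[0,0,0],0.125,0],
  [[0,0,0],0.125,0],
])

```text
time_s: 2.55
eef_pos: [0.2016, 0.5077, 0.2532]
eef_rot: [-3.08, 0.007, 1.164]
ft_force: [0.9, 2.0, -0.5]
opening: 0.0852
grasp_force: 0.0
```

Request:
send_rows([
  [[0,0,0],0.125,0],
  [[0,0,0],0.125,0],
  [[0,0,0],0.125,0],
  [[0,0,0],0.125,0],
  [[0,0,0],0.125,0],
])

```text
time_s: 2.97
eef_pos: [0.3383, 0.4084, 0.2532]
eef_rot: [-2.968, 0.077, 0.794]
ft_force: [-0.0, 0.3, 0.0]
opening: 0.0855
grasp_force: 0.0
```

Request:
send_rows([
  [[0,0,0],0.125,0],
  [[0,0,0],0.125,0],
  [[0,0,0],0.125,0],
  [[0,0,0],0.039,0],
  [[0,0,0],0,0],
])

```text
time_s: 3.38
eef_pos: [0.4047, 0.3195, 0.2528]
eef_rot: [-2.915, 0.156, 0.555]
ft_force: [0.6, -0.0, -0.4]
opening: 0.0849
grasp_force: 0.0
```

Request:
send_rows([
  [[3.5,2.2,0],0,0],
  [[3.5,2.2,0],0,0],
  [[3.5,2.2,0],0,0],
  [[3.5,2.2,0],0,0],
  [[3.5,2.2,0],0,0],
])

```text
time_s: 3.8
eef_pos: [0.6042, 0.3217, 0.2013]
eef_rot: [-2.915, 0.154, 0.562]
ft_force: [0.8, 1.2, 1.1]
opening: 0.0857
grasp_force: 0.0
```

Request:
send_rows([
  [[3.5,2.2,0],0,0],
  [[3.5,2.2,0],0,0],
  [[3.5,2.2,0],0,0],
  [[3.5,2.2,0],0,0],
  [[2,0,0],0,0],
])

```text
time_s: 4.22
eef_pos: [0.716, 0.3185, 0.1415]
eef_rot: [-2.919, 0.133, 0.551]
ft_force: [0.1, -0.8, -2.1]
opening: 0.0855
grasp_force: 0.0
```

Run:
```python
from h import *
st()
im,p,out=slats("wrist"); cv2.imwrite("pics/w1.png",im[:,:,::-1])
print(np.round(p['cam_to_world'],3),p['fx'])
[print(x[0],x[1],x[2]) for x in out]
```

```text
4.22 [0.716  0.3185 0.1415] [-2.919  0.133  0.551] op 0.0855 gf 0.0 F [ 0.1 -0.8 -2.1]
[[ 0.488 -0.756 -0.437  0.799]
 [-0.845 -0.534 -0.02   0.341]
 [-0.218  0.379 -0.899  0.252]
 [ 0.     0.     0.     1.   ]] 398.73562218717046
0.98 [127. 102.  71.] [557.  268.   -8.   44.9  67.4]
```

View pics/w1.png

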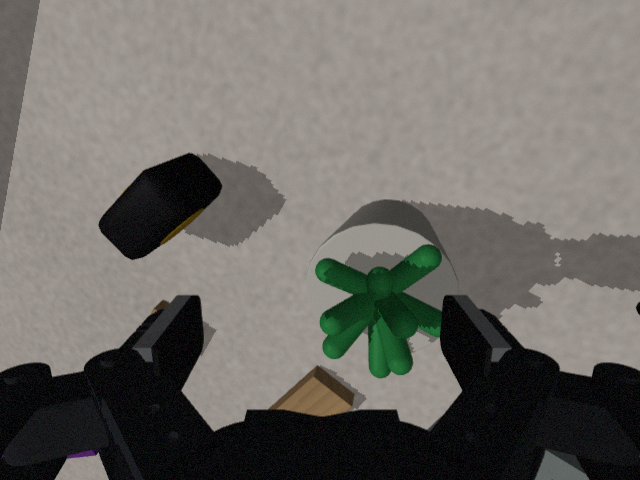

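Run:
```python
from h import *
print(np.round(manip.get_obs()['joints'],3)); print([x for x in dir(manip) if x[0]!='_'])
```

```text
[0.358 0.996 1.232 1.971 0.194 2.944]
['MotionError', 'camera', 'camera_params', 'finish_job', 'get_obs', 'look_for', 'silhouettes', 'tip_extent']
```

Request:
send_rows([
  [[0,0,-3],0,0],
  [[0,0,-3],0,0],
  [[0,0,-3],0,0],
])

```text
time_s: 4.57
eef_pos: [0.6994, 0.2991, 0.2246]
eef_rot: [-2.928, 0.08, 0.546]
ft_force: [0.2, -1.0, 0.8]
opening: 0.0855
grasp_force: 0.0
```

Run:
```python
from h import *
st();print(np.round(manip.get_obs()['joints'],3))
```

```text
4.57 [0.6994 0.2991 0.2246] [-2.928  0.08   0.546] op 0.0855 gf 0.0 F [ 0.2 -1.   0.8]
[0.338 0.902 1.235 2.026 0.193 2.93 ]
```

Request:
send_rows([
  [[-3,0,0],-0.1,0],
  [[-3,0,0],-0.1,0],
  [[-3,0,0],-0.1,0],
  [[-2,0,0],-0.1,0],
  [[0,0,0],-0.1,0],
])

```text
time_s: 4.98
eef_pos: [0.6294, 0.2439, 0.2333]
eef_rot: [-2.916, -0.018, 0.969]
ft_force: [0.4, -0.4, 0.7]
opening: 0.0851
grasp_force: 0.0
```

Run:
```python
from h import *
st();print(np.round(manip.get_obs()['joints'],3))
```

```text
4.98 [0.6294 0.2439 0.2333] [-2.916 -0.018  0.969] op 0.0851 gf 0.0 F [ 0.4 -0.4  0.7]
[0.297 0.543 0.693 1.849 0.187 2.455]
```

Request:
send_rows([
  [[0,0,-1],-0.12,0],
  [[0,0,-1],-0.12,0],
  [[0,0,-1],-0.12,0],
  [[0,0,0],-0.12,0],
  [[0,0,0],-0.12,0],
])

```text
time_s: 5.4
eef_pos: [0.6374, 0.2419, 0.2619]
eef_rot: [-2.966, -0.143, 1.561]
ft_force: [-0.0, 0.5, -0.2]
opening: 0.0854
grasp_force: 0.0
```

Request:
send_rows([
  [[0,0,0],-0.12,0],
  [[0,0,0],-0.12,0],
  [[0,0,0],-0.12,0],
  [[0,0,0],-0.12,0],
  [[0,0,0],-0.12,0],
])

```text
time_s: 5.82
eef_pos: [0.6371, 0.242, 0.2611]
eef_rot: [-3.076, -0.217, 2.166]
ft_force: [-0.3, 0.9, -0.0]
opening: 0.0856
grasp_force: 0.0
```

Request:
send_rows([
  [[0,0,0],-0.12,0],
  [[0,0,0],-0.12,0],
  [[0,0,0],-0.12,0],
  [[0,0,0],-0.12,0],
  [[0,0,0],-0.12,0],
])

```text
time_s: 6.23
eef_pos: [0.6371, 0.242, 0.2612]
eef_rot: [3.071, -0.215, 2.781]
ft_force: [-0.3, 0.7, -0.2]
opening: 0.0856
grasp_force: 0.0
```

Request:
send_rows([
  [[0,0,0],-0.12,0],
  [[0,0,0],-0.12,0],
  [[0,0,0],-0.12,0],
  [[0,0,0],0,0],
])

```text
time_s: 6.57
eef_pos: [0.6372, 0.2419, 0.2609]
eef_rot: [2.999, -0.177, -3.138]
ft_force: [0.1, -1.2, 0.2]
opening: 0.085
grasp_force: 0.0
```

```bash
cat >> h.py <<'E'
from scipy.spatial.transform import Rotation as Ro
def go(*tgt):
    o=manip.get_obs(); R=Ro.from_euler('xyz',o['eef_rot']).as_matrix()
    st(); print('j',np.round(o['joints'],3),'toolz',np.round(R[:,2],3))
    for t in tgt:
        d=R.T@(np.array(t)-o['eef_pos'])*100; print('cm',np.round(d,2),'rows>=',round(np.linalg.norm(d)/4.17,1))
E
python3 -c "
from h import *
go([.5,-.4,.27],[.6,-.48,.27])"
```

```text
6.57 [0.6372 0.2419 0.2609] [ 2.999 -0.177 -3.138] op 0.085 gf 0.0 F [ 0.1 -1.2  0.2]
j [0.291 0.592 0.818 1.926 0.187 0.288] toolz [-0.175  0.142 -0.974]
cm [ 13.91 -63.71  -7.58] rows>= 15.7
cm [  4.1  -71.41 -10.46] rows>= 17.3
```

Request:
send_rows([
  [[0.8,-3.7,-0.45],0,0],
  [[0.8,-3.7,-0.45],0,0],
  [[0.8,-3.7,-0.45],0,0],
  [[0.8,-3.7,-0.45],0,0],
  [[0.8,-3.7,-0.45],0,0],
])

```text
time_s: 6.98
eef_pos: [0.5963, 0.0538, 0.2634]
eef_rot: [3.002, -0.18, 3.135]
ft_force: [1.5, -0.6, 0.2]
opening: 0.0851
grasp_force: 0.0
```

Request:
send_rows([
  [[0.8,-3.7,-0.45],0,0],
  [[0.8,-3.7,-0.45],0,0],
  [[0.8,-3.7,-0.45],0,0],
  [[0.8,-3.7,-0.45],0,0],
  [[0.8,-3.7,-0.45],0,0],
])

```text
time_s: 7.4
eef_pos: [0.5558, -0.1326, 0.2674]
eef_rot: [3.004, -0.179, 3.134]
ft_force: [0.7, 0.0, -0.5]
opening: 0.0852
grasp_force: 0.0
```

Request:
send_rows([
  [[0.8,-3.7,-0.45],0,0],
  [[0.8,-3.7,-0.45],0,0],
  [[0.8,-3.7,-0.45],0,0],
  [[0.8,-3.7,-0.45],0,0],
  [[0.8,-3.7,-0.45],0,0],
])

```text
time_s: 7.82
eef_pos: [0.5154, -0.3188, 0.2713]
eef_rot: [3.005, -0.18, 3.134]
ft_force: [2.1, 0.7, 0.1]
opening: 0.0857
grasp_force: 0.0
```

Request:
send_rows([
  [[0.8,-3.7,-0.45],0,0],
  [[0.8,-3.7,-0.45],0,0],
  [[0,0,0],0,0],
])

```text
time_s: 8.07
eef_pos: [0.4976, -0.3974, 0.2708]
eef_rot: [3.006, -0.183, 3.129]
ft_force: [0.1, 1.4, 0.3]
opening: 0.0855
grasp_force: 0.0
```

```bash
python3 -c "
from h import *
go([.5,-.4,.27],[.58,-.47,.27],[.64,-.52,.27])"
```

```text
8.07 [ 0.4976 -0.3974  0.2708] [ 3.006 -0.183  3.129] op 0.0855 gf 0.0 F [0.1 1.4 0.3]
j [-0.673  0.588  0.828  2.038 -0.003 -0.647] toolz [-0.178  0.138 -0.974]
cm [-0.25 -0.26 -0.  ] rows>= 0.1
cm [-8.2  -6.89 -2.39] rows>= 2.6
cm [-14.17 -11.62  -4.15] rows>= 4.5
```

j5 ≈ 0, so all of the tilt is now in-plane. I'll push radially outward in small steps to level the tool.

Request:
send_rows([
  [[-2.4,-2,-0.7],0,0],
  [[-2.4,-2,-0.7],0,0],
  [[-1.6,-1.3,-0.5],0,0],
  [[-1.6,-1.3,-0.5],0,0],
])

```text
time_s: 8.4
eef_pos: [0.5498, -0.435, 0.2535]
eef_rot: [3.006, -0.18, 3.133]
ft_force: [0.4, 0.4, -3.3]
opening: 0.0855
grasp_force: 0.0
```

Request:
send_rows([
  [[-1.6,-1.3,-0.5],0,0],
  [[-1.6,-1.3,-0.5],0,0],
])

```text
time_s: 8.57
eef_pos: [0.5643, -0.4482, 0.2473]
eef_rot: [3.033, -0.145, 3.131]
ft_force: [0.6, 0.9, 0.2]
opening: 0.0853
grasp_force: 0.0
```

Request:
send_rows([
  [[-1.6,-1.3,-0.5],0,0],
  [[-1.6,-1.3,-0.5],0,0],
])

```text
time_s: 8.73
eef_pos: [0.5765, -0.46, 0.2348]
eef_rot: [3.049, -0.124, 3.13]
ft_force: [0.6, 1.0, 0.8]
opening: 0.0855
grasp_force: 0.0
```

```bash
python3 -c "
from h import *
go([.64,-.52,.27])"
```

```text
8.73 [ 0.5765 -0.46    0.2348] [ 3.049 -0.124  3.13 ] op 0.0855 gf 0.0 F [0.6 1.  0.8]
j [-0.673  0.886  1.235  2.075 -0.003 -0.655] toolz [-0.122  0.094 -0.988]
cm [-5.94 -5.5  -4.82] rows>= 2.3
```

Request:
send_rows([
  [[-1.6,-1.3,-1.5],0,0],
  [[-1.6,-1.3,-1.5],0,0],
])

```text
time_s: 8.9
eef_pos: [0.5843, -0.468, 0.2369]
eef_rot: [3.069, -0.098, 3.128]
ft_force: [-1.0, -0.4, 0.4]
opening: 0.0856
grasp_force: 0.0
```

Request:
send_rows([
  [[-1.6,-1.3,-1.5],0,0],
  [[0,0,0],0,0],
])

```text
time_s: 9.07
eef_pos: [0.588, -0.4718, 0.2397]
eef_rot: [3.081, -0.084, 3.127]
ft_force: [0.0, 0.3, -0.3]
opening: 0.0854
grasp_force: 0.0
```

```bash
python3 -c "
from h import *
go([.64,-.52,.27])"
```

```text
9.07 [ 0.588  -0.4718  0.2397] [ 3.081 -0.084  3.127] op 0.0854 gf 0.0 F [ 0.   0.3 -0.3]
j [-0.675  0.876  1.235  2.033 -0.003 -0.658] toolz [-0.082  0.062 -0.995]
cm [-5.   -4.53 -3.74] rows>= 1.8
```

Remaining tilt is about 0.10 rad, at roughly 0.018 per row.

Request:
send_rows([
  [[-1.6,-1.3,-1.5],0,0],
  [[-1.6,-1.3,-1.5],0,0],
])

```text
time_s: 9.23
eef_pos: [0.5957, -0.4789, 0.2439]
eef_rot: [3.102, -0.057, 3.126]
ft_force: [0.5, -0.7, 0.1]
opening: 0.0854
grasp_force: 0.0
```

Request:
send_rows([
  [[-1.6,-1.3,-1.5],0,0],
  [[-1.6,-1.3,-1.5],0,0],
])

```text
time_s: 9.4
eef_pos: [0.6031, -0.486, 0.2507]
eef_rot: [3.124, -0.028, 3.125]
ft_force: [-0.3, 0.3, 0.7]
opening: 0.0854
grasp_force: 0.0
```

```bash
python3 -c "
from h import *
go([.64,-.52,.27])"
```

```text
9.4 [ 0.6031 -0.486   0.2507] [ 3.124 -0.028  3.125] op 0.0854 gf 0.0 F [-0.3  0.3  0.7]
j [-0.677  0.86   1.235  1.979 -0.003 -0.66 ] toolz [-0.028  0.018 -0.999]
cm [-3.7  -3.3  -2.09] rows>= 1.3
```

Request:
send_rows([
  [[-1.2,-1,-1.1],0,0],
  [[0,0,0],0,0],
  [[0,0,0],0,0],
])

```text
time_s: 9.65
eef_pos: [0.6052, -0.4883, 0.2531]
eef_rot: [3.131, -0.019, 3.125]
ft_force: [-0.1, -0.5, -1.8]
opening: 0.085
grasp_force: 0.0
```

```bash
python3 -c "
from h import *
go([.64,-.52,.27])"
```

```text
9.65 [ 0.6052 -0.4883  0.2531] [ 3.131 -0.019  3.125] op 0.085 gf 0.0 F [-0.1 -0.5 -1.8]
j [-0.678  0.856  1.234  1.97  -0.003 -0.661] toolz [-0.019  0.011 -1.   ]
cm [-3.5  -3.09 -1.79] rows>= 1.2
```

Request:
send_rows([
  [[-1.6,-1.3,-1.4],0,0],
  [[-0.6,-0.4,-0.4],0,0],
  [[0,0,0],0,0],
])

```text
time_s: 9.9
eef_pos: [0.6111, -0.4927, 0.257]
eef_rot: [-3.137, 0.001, 3.125]
ft_force: [-0.4, 0.0, 0.2]
opening: 0.0854
grasp_force: 0.0
```

Request:
send_rows([
  [[3,0,0],0,0],
  [[3,1,0],0,0],
  [[3,2,0],0,0],
  [[3,2,0],0,0],
  [[0,0,0],0,0],
])

```text
time_s: 10.32
eef_pos: [0.5145, -0.4473, 0.2565]
eef_rot: [3.14, -0.008, 3.124]
ft_force: [1.1, -0.5, -1.0]
opening: 0.0855
grasp_force: 0.0
```

Run:
```python
from h import *
go([.47,-.4,.25])
im,p,out=slats("wrist",minp=.2); cv2.imwrite("pics/w2.png",im[:,:,::-1])
[print(x[0],x[1],x[2]) for x in out]
```

```text
10.32 [ 0.5145 -0.4473  0.2565] [ 3.14  -0.008  3.124] op 0.0855 gf 0.0 F [ 1.1 -0.5 -1. ]
j [-0.714  0.442  0.613  1.749 -0.003 -0.697] toolz [-0.008  0.002 -1.   ]
cm [4.53 4.65 0.69] rows>= 1.6
0.85 [151. 124.  88.] [ 459.5 -402.9    1.   164.5   41.7]
0.57 [156. 128.  91.] [ 466.2 -283.2    6.3  164.2   45.9]
```

View pics/w2.png

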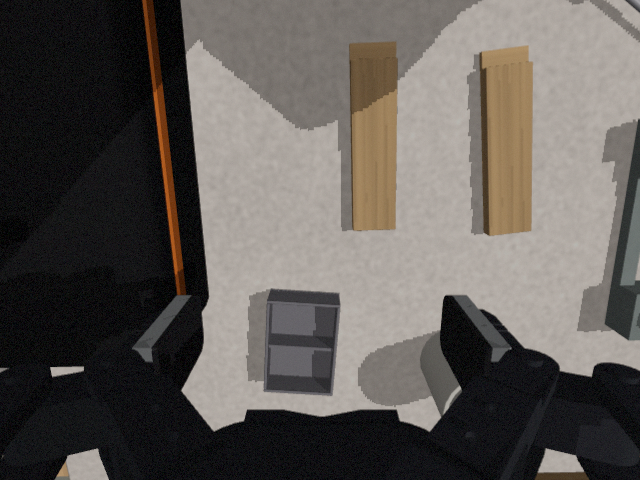

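Request:
send_rows([
  [[1.6,1.5,3.5],-0.035,60],
  [[1.6,1.5,3.5],0,60],
  [[1.6,1.5,3.5],0,60],
  [[0,0,3.5],0,60],
  [[0,0,3.5],0,60],
], newtons=40)

```text
time_s: 10.83
eef_pos: [0.477, -0.4114, 0.091]
eef_rot: [-3.136, 0.002, -3.129]
ft_force: [1.1, -0.1, 0.8]
opening: 0.0654
grasp_force: 0.0
```

Request:
send_rows([
  [[0,0,1.5],0,60],
  [[0,0,0],0,60],
  [[0,0,0],0,60],
])

```text
time_s: 11.08
eef_pos: [0.4771, -0.4117, 0.0765]
eef_rot: [-3.138, -0.0, -3.129]
ft_force: [-0.7, 0.3, -0.6]
opening: 0.0653
grasp_force: 0.0
```

Run:
```python
from h import *
print(manip.tip_extent)
go([.467,-.403,.05],[.467,-.403,.025])
im,p,out=slats("wrist",minp=.2)
[print(x[0],x[1],x[2]) for x in out]
```

```text
0.022
11.08 [ 0.4771 -0.4117  0.0765] [-3.138 -0.    -3.129] op 0.0653 gf 0.0 F [-0.7  0.3 -0.6]
j [-0.711  0.278  0.054  1.344 -0.003 -0.723] toolz [-0.    -0.004 -1.   ]
cm [1.   0.89 2.65] rows>= 0.7
cm [0.99 0.9  5.15] rows>= 1.3
0.7 [127. 102.  70.] [ 453.6 -283.2    6.6  163.1   48.5]
0.7 [126. 101.  70.] [ 453.  -400.3    1.2  166.1   41.5]
```

Request:
send_rows([
  [[0.6,0.5,1],0,60],
  [[0.6,0.5,1],0,60],
  [[0,0,1.5],0,60],
  [[0,0,1],0,60],
  [[0,0,0.5],0,60],
], newtons=40)

```text
time_s: 11.6
eef_pos: [0.4644, -0.4018, 0.0265]
eef_rot: [-3.137, 0.0, -3.129]
ft_force: [0.5, 0.4, -0.4]
opening: 0.0654
grasp_force: 0.0
```

Request:
send_rows([
  [[0,0,0.4],0,60],
  [[0,0,0],0,60],
])

```text
time_s: 11.77
eef_pos: [0.4642, -0.4016, 0.0223]
eef_rot: [-3.137, -0.0, -3.129]
ft_force: [-0.3, -0.7, -0.3]
opening: 0.0658
grasp_force: 0.0
```

Request:
send_rows([
  [[0,0,0],0,160],
  [[0,0,0],0,160],
  [[0,0,0],0,160],
  [[0,0,0],0,160],
  [[0,0,0],0,160],
])

```text
time_s: 12.18
eef_pos: [0.4644, -0.4018, 0.0233]
eef_rot: [-3.136, 0.001, -3.129]
ft_force: [0.0, 0.0, 5.9]
opening: 0.0391
grasp_force: 42.0
```

Run:
```python
from h import *
go([.467,-.403,.05])
```

```text
12.18 [ 0.4644 -0.4018  0.0233] [-3.136e+00  1.000e-03 -3.129e+00] op 0.0391 gf 42.0 F [0.  0.  5.9]
j [-0.712  0.265 -0.067  1.235 -0.003 -0.724] toolz [ 0.001 -0.005 -1.   ]
cm [-0.26 -0.14 -2.67] rows>= 0.6
```

Request:
send_rows([
  [[0,0,-2],0,160],
  [[0,0,-4],0,160],
  [[0,0,-4],0,160],
  [[0,1,-4],0,160],
  [[-0.3,2,-4],0,160],
])

```text
time_s: 12.6
eef_pos: [0.4657, -0.3727, 0.2013]
eef_rot: [-3.137, -0.0, -3.131]
ft_force: [1.8, -0.5, -1.8]
opening: 0.0389
grasp_force: 41.3
```

Request:
send_rows([
  [[-0.3,3.4,-2],0,160],
  [[-0.3,3.4,-1],0,160],
  [[-0.3,3.4,0],0,160],
  [[-0.3,3.4,0],0,160],
  [[-0.3,3.4,0],0,160],
])

```text
time_s: 13.02
eef_pos: [0.4791, -0.2003, 0.2288]
eef_rot: [-3.137, 0.0, -3.13]
ft_force: [-0.1, 0.4, -0.7]
opening: 0.039
grasp_force: 41.3
```

Request:
send_rows([
  [[-0.3,3.4,0],0,160],
  [[-0.3,3.4,0],0,160],
  [[-0.3,3.4,0],0,160],
  [[-0.3,3.4,0],0,160],
  [[-0.3,3.4,0],0,160],
])

```text
time_s: 13.43
eef_pos: [0.4918, -0.03, 0.228]
eef_rot: [-3.137, -0.0, -3.129]
ft_force: [0.1, -0.6, -0.7]
opening: 0.0387
grasp_force: 41.3
```

Request:
send_rows([
  [[-0.3,2,0],0,160],
  [[0,2,0],0,160],
  [[0,0,0],0,160],
])

```text
time_s: 13.68
eef_pos: [0.4945, 0.0113, 0.2276]
eef_rot: [-3.138, -0.001, -3.126]
ft_force: [0.1, 0.3, -1.7]
opening: 0.0386
grasp_force: 41.3
```

Run:
```python
from h import *
go([.50,.01,.25])
im=manip.camera("wrist");p=manip.camera_params("wrist"); cv2.imwrite("pics/w3.png",im[:,:,::-1])
```

```text
13.68 [0.4945 0.0113 0.2276] [-3.138e+00 -1.000e-03 -3.126e+00] op 0.0386 gf 41.3 F [ 0.1  0.3 -1.7]
j [ 0.025 -0.053 -0.016  1.609 -0.003  0.009] toolz [-0.001 -0.003 -1.   ]
cm [-0.55 -0.14 -2.24] rows>= 0.6
```

View pics/w3.png

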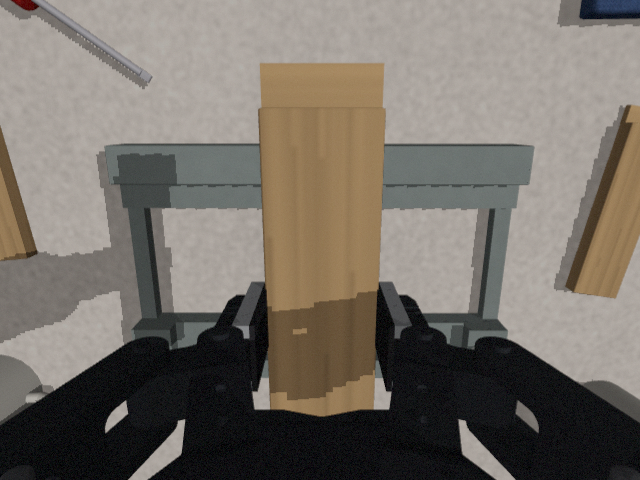

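The wrist view shows the near rail's lip top with corners (107,146), (531,145), (108,184) and (530,183). The held slat's tongue tip is at row 64, columns 261–383.

Run:
```python
from h import *
im=cv2.imread("pics/w3.png"); p=manip.camera_params("wrist")
g=cv2.cvtColor(im,cv2.COLOR_BGR2GRAY).astype(float)
gs=cv2.GaussianBlur(g,(3,3),0)
def edge_rows(cols,r0,r1):
    out=[]
    for c in cols:
        d=np.abs(np.diff(gs[r0:r1,c])); i=d.argmax(); out.append((c,r0+i+.5))
    return np.array(out)
def edge_cols(rows,c0,c1):
    out=[]
    for r in rows:
        d=np.abs(np.diff(gs[r,c0:c1])); i=d.argmax(); out.append((c0+i+.5,r))
    return np.array(out)
for nm,(a,b) in dict(back=(138,154),lipfront=(176,192)).items():
    for L,cs in (("L",range(120,250,5)),("R",range(395,520,5))):
        P=plane(p,edge_rows(cs,a,b),.0365)*1000; k=np.polyfit(P[:,1],P[:,0],1); print(nm,L,'x med',np.round(np.median(P[:,0]),1),'at y',np.round(np.median(P[:,1])),'slope',np.round(k[0],4))
for nm,(a,b) in dict(left=(98,116),right=(522,540)).items():
    P=plane(p,edge_cols(range(152,180,2),a,b),.0365)*1000; print(nm,'y med',np.round(np.median(P[:,1]),1),P[:,1].std().round(1))
z=.2276-.0233
P=plane(p,[[261,64],[383,64]],z+.006)*1000; print('tongue',P.round(1))
P=plane(p,[[260,107],[384,107]],z+.014)*1000; print('body end',P.round(1))
```

```text
back L x med 442.1 at y -99.0 slope -0.0197
back R x med 439.4 at y 110.0 slope -0.0161
lipfront L x med 473.2 at y -101.0 slope -0.0072
lipfront R x med 470.8 at y 113.0 slope -0.0083
left y med -165.3 2.8
right y med 170.5 0.2
tongue [[408.8 -11.5 210.3]
 [408.2  27.8 210.3]]
body end [[422.3 -11.  218.3]
 [421.7  27.7 218.3]]
```

Request:
send_rows([
  [[-1.7,-2.75,0],0,160],
  [[-1.7,-2.75,0],0,160],
  [[-1.7,-2.75,0],0,160],
  [[-1.7,-2.75,0],0,160],
  [[0,0,3],0,160],
])

```text
time_s: 14.15
eef_pos: [0.5682, -0.1062, 0.2027]
eef_rot: [-3.134, 0.009, -3.133]
ft_force: [0.4, -0.9, -1.3]
opening: 0.0391
grasp_force: 41.3
```

Request:
send_rows([
  [[0,0,3],0,160],
  [[0,0,3],0,160],
  [[0,0,3],0,160],
  [[0,0,2],0,160],
  [[0,0,0],0,160],
])

```text
time_s: 14.57
eef_pos: [0.5612, -0.1019, 0.0832]
eef_rot: [-3.139, -0.008, -3.13]
ft_force: [-0.8, 0.3, -1.5]
opening: 0.0389
grasp_force: 41.2
```

Run:
```python
from h import *
go([.5625,-.099,.085])
im=manip.camera("wrist");p=manip.camera_params("wrist"); cv2.imwrite("pics/w4.png",im[:,:,::-1]);print(p['cx'],p['cy'],np.round(p['cam_to_world'],4).tolist())
```

```text
14.57 [ 0.5612 -0.1019  0.0832] [-3.139 -0.008 -3.13 ] op 0.0389 gf 41.2 F [-0.8  0.3 -1.5]
j [-0.178  0.144 -0.09   1.344 -0.004 -0.189] toolz [-0.008 -0.003 -1.   ]
cm [-0.13  0.28 -0.19] rows>= 0.1
321.3924166880053 233.7953222752253 [[-0.0121, 0.9658, 0.2589, 0.4958], [0.9999, 0.0127, -0.0005, -0.1028], [-0.0038, 0.2589, -0.9659, 0.2075], [0.0, 0.0, 0.0, 1.0]]
```

View pics/w4.png

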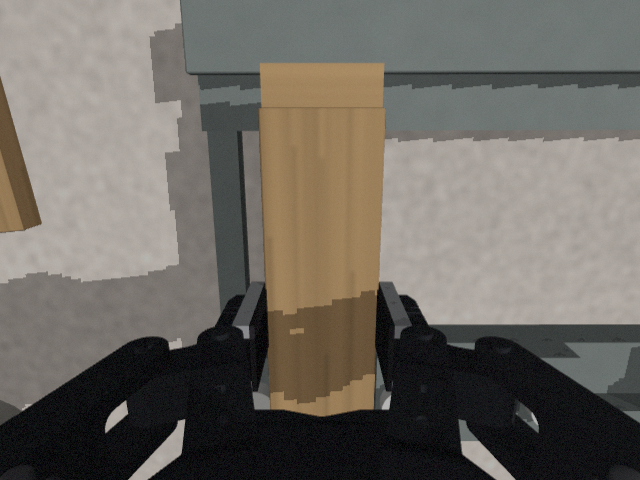

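Run:
```python
from h import *
p=manip.camera_params("wrist")
c=plane(p,[[187,73],[181.5,5],[500,73]],.0365)*1000; print(c.round(1))
z=.0832-.0233
t=plane(p,[[261,64],[383.5,64]],z+.006)*1000; b=plane(p,[[260,107],[384.5,107],[271,400],[375,400]],z+.014)*1000
print(t.round(1),b.round(1))
s=plane(p,[[202,130],[640,133]],.020)*1000; print('seat edge -50',s.round(1))
```

```text
[[ 475.6 -157.6   36.5]
 [ 451.1 -157.9   36.5]
 [ 474.1  -32.2   36.5]]
[[ 476.  -123.5   65.9]
 [ 475.5  -83.1   65.9]] [[ 489.9 -123.    73.9]
 [ 489.5  -83.2   73.9]
 [ 599.2 -121.7   73.9]
 [ 598.6  -81.1   73.9]]
seat edge -50 [[ 497.9 -157.9   20. ]
 [ 496.7   41.5   20. ]]
```

Request:
send_rows([
  [[-0.2,0.25,0.7],0,160],
  [[0,0,0.7],0,160],
  [[0,0,0.5],0,160],
  [[0,0,0.3],0,160],
  [[0,0,0.2],0,160],
], newtons=22)

```text
time_s: 15.03
eef_pos: [0.566, -0.0988, 0.0641]
eef_rot: [-3.137, -0.0, -3.129]
ft_force: [0.2, -0.1, -1.6]
opening: 0.0389
grasp_force: 41.3
```

Request:
send_rows([
  [[0,0,0.2],0,160],
  [[0,0,0],0,160],
])

```text
time_s: 15.2
eef_pos: [0.5659, -0.0988, 0.062]
eef_rot: [-3.138, -0.001, -3.129]
ft_force: [-0.3, -0.1, -1.2]
opening: 0.0387
grasp_force: 41.3
```

Request:
send_rows([
  [[0,0,0.2],0,160],
  [[0,0,0],0,160],
])

```text
time_s: 15.37
eef_pos: [0.5659, -0.0988, 0.06]
eef_rot: [-3.138, -0.0, -3.129]
ft_force: [0.5, -0.3, -1.3]
opening: 0.0387
grasp_force: 41.3
```

Request:
send_rows([
  [[0,0,0.2],0,160],
  [[0,0,0],0,160],
])

```text
time_s: 15.53
eef_pos: [0.5659, -0.0988, 0.0579]
eef_rot: [-3.138, -0.001, -3.129]
ft_force: [-0.6, -0.1, -0.2]
opening: 0.0389
grasp_force: 41.3
```

Run:
```python
from h import *
go([.5625,-.099,.085])
im=manip.camera("wrist");cv2.imwrite("pics/w5.png",im[:,:,::-1])
```

```text
15.53 [ 0.5659 -0.0988  0.0579] [-3.138e+00 -1.000e-03 -3.129e+00] op 0.0389 gf 41.3 F [-0.6 -0.1 -0.2]
j [-0.171  0.158 -0.124  1.289 -0.004 -0.183] toolz [-0.001 -0.004 -1.   ]
cm [ 0.34 -0.03 -2.71] rows>= 0.7
```

Request:
send_rows([
  [[0,0,0.2],0,158],
  [[0,0,0],0,158],
], newtons=22)

```text
time_s: 15.75
eef_pos: [0.5661, -0.0989, 0.0563]
eef_rot: [-3.137, 0.0, -3.129]
ft_force: [-2.0, 0.2, 3.7]
opening: 0.0389
grasp_force: 41.7
```

Request:
send_rows([
  [[0,0,0.2],0,158],
  [[0,0,0],0,158],
])

```text
time_s: 15.92
eef_pos: [0.566, -0.0989, 0.0546]
eef_rot: [-3.137, 0.0, -3.129]
ft_force: [-2.2, -0.3, 6.6]
opening: 0.0387
grasp_force: 42.1
```

Run:
```python
from h import *
go([.5625,-.099,.085])
```

```text
15.92 [ 0.566  -0.0989  0.0546] [-3.137  0.    -3.129] op 0.0387 gf 42.1 F [-2.2 -0.3  6.6]
j [-0.171  0.159 -0.129  1.282 -0.004 -0.183] toolz [ 0.    -0.004 -1.   ]
cm [ 0.35 -0.01 -3.04] rows>= 0.7
```

Request:
send_rows([
  [[0,0,0.2],0,158],
  [[0,0,0],0,158],
])

```text
time_s: 16.08
eef_pos: [0.566, -0.099, 0.0526]
eef_rot: [-3.137, 0.0, -3.129]
ft_force: [-4.5, -0.7, 6.5]
opening: 0.0388
grasp_force: 42.2
```

Request:
send_rows([
  [[0,0,0.2],0,158],
  [[0,0,0],0,158],
])

```text
time_s: 16.25
eef_pos: [0.566, -0.099, 0.0509]
eef_rot: [-3.137, 0.0, -3.129]
ft_force: [-2.8, -0.5, 6.0]
opening: 0.0387
grasp_force: 42.3
```

Run:
```python
from h import *
go([.5625,-.099,.085])
im=manip.camera("wrist");cv2.imwrite("pics/w5.png",im[:,:,::-1])
```

```text
16.25 [ 0.566  -0.099   0.0509] [-3.137  0.    -3.129] op 0.0387 gf 42.3 F [-2.8 -0.5  6. ]
j [-0.171  0.161 -0.134  1.274 -0.004 -0.184] toolz [ 0.    -0.004 -1.   ]
cm [ 0.35 -0.01 -3.41] rows>= 0.8
```

View pics/w5.png

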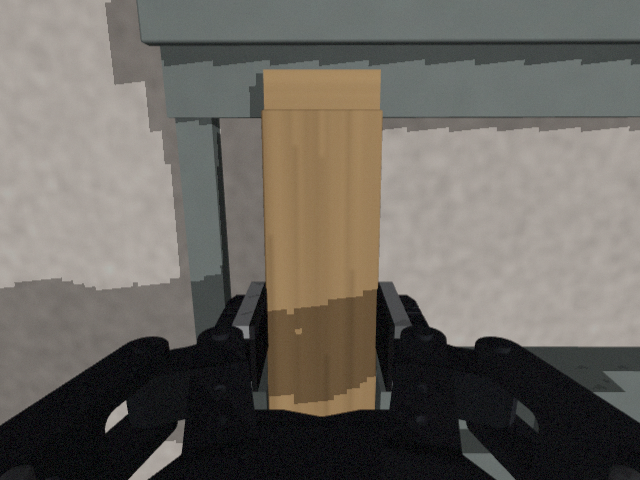

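Request:
send_rows([
  [[0.3,0,-0.1],0,158],
  [[0.4,0,0],0,158],
  [[0,0,0],0,158],
])

```text
time_s: 16.55
eef_pos: [0.5584, -0.099, 0.0512]
eef_rot: [-3.138, -0.001, -3.129]
ft_force: [-1.5, 0.2, 1.6]
opening: 0.0388
grasp_force: 41.9
```

Request:
send_rows([
  [[0.3,0,0],0,158],
  [[0.2,0,0],0,158],
  [[0,0,0],0,158],
])

```text
time_s: 16.8
eef_pos: [0.5532, -0.099, 0.0508]
eef_rot: [-3.138, -0.001, -3.129]
ft_force: [-0.3, 0.5, -1.1]
opening: 0.0386
grasp_force: 41.6
```

Run:
```python
from h import *
go([.5625,-.099,.085])
im=manip.camera("wrist");cv2.imwrite("pics/w6.png",im[:300,100:520,::-1])
```

```text
16.8 [ 0.5532 -0.099   0.0508] [-3.138e+00 -1.000e-03 -3.129e+00] op 0.0386 gf 41.6 F [-0.3  0.5 -1.1]
j [-0.175  0.133 -0.166  1.273 -0.004 -0.187] toolz [-0.001 -0.004 -1.   ]
cm [-0.92 -0.03 -3.42] rows>= 0.8
```

View pics/w6.png

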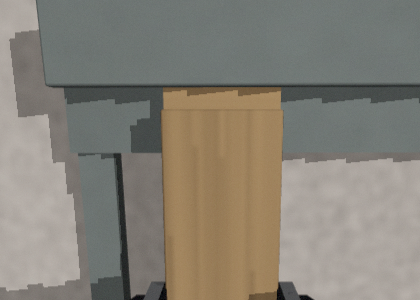

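Request:
send_rows([
  [[0.2,0,0],0,158],
  [[0,0,0.2],0,158],
  [[0,0,0],0,158],
])

```text
time_s: 17.1
eef_pos: [0.5516, -0.099, 0.0487]
eef_rot: [-3.138, -0.001, -3.129]
ft_force: [-1.0, -0.1, -0.4]
opening: 0.0387
grasp_force: 41.7
```

Request:
send_rows([
  [[0,0,0.2],0,158],
  [[0,0,0],0,158],
])

```text
time_s: 17.27
eef_pos: [0.552, -0.099, 0.0471]
eef_rot: [-3.138, -0.0, -3.129]
ft_force: [0.0, 0.4, 2.8]
opening: 0.0391
grasp_force: 42.0
```

Request:
send_rows([
  [[0,0,0.2],0,158],
  [[0,0,0],0,158],
])

```text
time_s: 17.43
eef_pos: [0.5524, -0.099, 0.0454]
eef_rot: [-3.138, 0.001, -3.129]
ft_force: [1.0, 1.5, 4.6]
opening: 0.0388
grasp_force: 42.2
```

Run:
```python
from h import *
go([.5625,-.099,.085])
```

```text
17.43 [ 0.5524 -0.099   0.0454] [-3.138e+00  1.000e-03 -3.129e+00] op 0.0388 gf 42.2 F [1.  1.5 4.6]
j [-0.176  0.133 -0.177  1.26  -0.004 -0.188] toolz [ 0.001 -0.004 -1.   ]
cm [-1.02 -0.03 -3.96] rows>= 1.0
```

Request:
send_rows([
  [[0,0,0.2],0,158],
  [[0,0,0],0,158],
  [[0,0,0],0,100],
  [[0,0,0],0,100],
  [[0,0,0],0,100],
])

```text
time_s: 17.85
eef_pos: [0.5514, -0.099, 0.0427]
eef_rot: [-3.138, -0.002, -3.129]
ft_force: [0.2, 0.1, 0.3]
opening: 0.0516
grasp_force: 0.0
```

Request:
send_rows([
  [[0,0,-1],0,100],
  [[0,0,-3],0,100],
  [[0,0,-4],0,100],
  [[0,0,-4],0,100],
  [[2,0,-4],0,60],
])

```text
time_s: 18.27
eef_pos: [0.5344, -0.0986, 0.2026]
eef_rot: [-3.137, 0.001, -3.129]
ft_force: [1.3, -0.3, 0.7]
opening: 0.0625
grasp_force: 0.0
```

Request:
send_rows([
  [[3,0,-1],0,60],
  [[3,0,0],0,60],
  [[0,0,0],0,60],
])

```text
time_s: 18.52
eef_pos: [0.4699, -0.0994, 0.2129]
eef_rot: [-3.137, 0.001, -3.13]
ft_force: [-0.2, -0.4, 0.7]
opening: 0.065
grasp_force: 0.0
```

Run:
```python
from h import *
go([.5625,-.099,.085])
im=manip.camera("wrist");cv2.imwrite("pics/w7.png",im[:,:,::-1])
im,p,out=slats("top",minp=.2)
[print(x[0],x[1],x[2]) for x in out]
```

```text
18.52 [ 0.4699 -0.0994  0.2129] [-3.137e+00  1.000e-03 -3.130e+00] op 0.065 gf 0.0 F [-0.2 -0.4  0.7]
j [-0.206 -0.092 -0.081  1.58  -0.004 -0.218] toolz [ 0.001 -0.005 -1.   ]
cm [-9.25 -0.02 12.8 ] rows>= 3.8
0.76 [98. 19. 17.] [ 225.1 -425.    55.9  172.3   47.5]
0.72 [143. 112.  74.] [489.9 266.2  -7.7  42.3 161.4]
0.72 [142. 112.  74.] [464.  393.6  -1.5  43.4 160.6]
0.71 [141. 111.  73.] [611.7 -99.3  -0.9  38.9  42. ]
0.69 [ 92.  47. 118.] [270.7 469.4 -38.5  45.9 164.2]
0.67 [140. 111.  73.] [ 466.  -279.1    6.5  164.2   43.7]
```

View pics/w7.png

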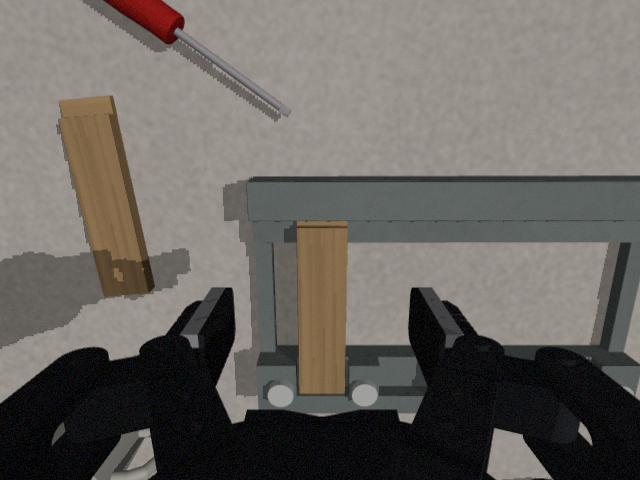

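Slat in the first notch: its end sits between the caps (280,393) and (365,393), centred and flat. Next is the slat at world (0.473, -0.281).

Request:
send_rows([
  [[-0.1,-3.6,0],0,60],
  [[0,-3.6,0],0,60],
  [[0,-3.6,0],0,60],
  [[0,-3.6,0],0,60],
  [[0,-3.6,0],-0.1,60],
], newtons=30)

```text
time_s: 19.08
eef_pos: [0.477, -0.2812, 0.2106]
eef_rot: [-3.138, -0.001, -3.03]
ft_force: [0.4, 0.6, -0.1]
opening: 0.0653
grasp_force: 0.0
```

Request:
send_rows([
  [[0,0,3.5],0,60],
  [[0,0,3.5],0,60],
  [[0,0,3.5],0,60],
  [[0,0,3.5],0,60],
  [[0,0,0],0,60],
])

```text
time_s: 19.5
eef_pos: [0.4737, -0.2782, 0.0635]
eef_rot: [3.139, -0.01, -3.029]
ft_force: [-1.9, 0.9, -0.8]
opening: 0.0652
grasp_force: 0.0
```

Run:
```python
from h import *
go([.473,-.2815,.0225])
im,p,out=slats("wrist",minp=.2)
[print(x[0],x[1],x[2]) for x in out]
```

```text
19.5 [ 0.4737 -0.2782  0.0635] [ 3.139 -0.01  -3.029] op 0.0652 gf 0.0 F [-1.9  0.9 -0.8]
j [-0.529  0.106 -0.171  1.304 -0.004 -0.642] toolz [-0.01   0.002 -1.   ]
cm [ 0.07 -0.33  4.1 ] rows>= 1.0
0.87 [126. 102.  70.] [ 459.8 -280.3    6.2  168.3   42.3]
```

Request:
send_rows([
  [[0.1,-0.2,1.5],0,60],
  [[0,0,1.5],0,60],
  [[0,0,0.95],0,60],
  [[0,0,0],0,60],
])

```text
time_s: 19.93
eef_pos: [0.4761, -0.2822, 0.032]
eef_rot: [-3.138, -0.001, -3.029]
ft_force: [0.1, -0.1, -1.0]
opening: 0.0654
grasp_force: 0.0
```

Request:
send_rows([
  [[0,0,0],0,160],
  [[0,0,0],0,160],
  [[0,0,0],0,160],
  [[0,0,0],0,160],
  [[0,0,0],0,160],
])

```text
time_s: 20.35
eef_pos: [0.4777, -0.283, 0.0356]
eef_rot: [-3.134, 0.004, -3.029]
ft_force: [-1.8, 1.0, 12.0]
opening: 0.0319
grasp_force: 9.8
```

Run:
```python
from h import *
go([.473,-.2815,.0225])
```

```text
20.35 [ 0.4777 -0.283   0.0356] [-3.134  0.004 -3.029] op 0.0319 gf 9.8 F [-1.8  1.  12. ]
j [-0.533  0.119 -0.212  1.233 -0.003 -0.646] toolz [ 0.005 -0.007 -1.   ]
cm [0.46 0.22 1.31] rows>= 0.3
```

Request:
send_rows([
  [[0,0,0],0,60],
  [[0,0,0],0,60],
  [[0,0,0],0,60],
  [[0,0,0],0,60],
])

```text
time_s: 20.68
eef_pos: [0.476, -0.2823, 0.0324]
eef_rot: [-3.137, -0.0, -3.029]
ft_force: [0.2, 0.6, 0.7]
opening: 0.0653
grasp_force: 0.0
```

Request:
send_rows([
  [[0.4,0.1,0],0,60],
  [[0,0,0.4],0,60],
  [[0,0,0.4],0,60],
  [[0,0,0],0,60],
])

```text
time_s: 21.02
eef_pos: [0.4711, -0.2813, 0.0225]
eef_rot: [-3.139, -0.002, -3.029]
ft_force: [-0.4, 0.1, -0.9]
opening: 0.065
grasp_force: 0.0
```

Run:
```python
from h import *
go([.473,-.2815,.023])
im,p,out=slats("wrist",minp=.2)
[print(x[0],x[1],x[2]) for x in out]
```

```text
21.02 [ 0.4711 -0.2813  0.0225] [-3.139e+00 -2.000e-03 -3.029e+00] op 0.065 gf 0.0 F [-0.4  0.1 -0.9]
j [-0.537  0.119 -0.238  1.214 -0.004 -0.649] toolz [-0.002 -0.003 -1.   ]
cm [-0.19 -0.04 -0.05] rows>= 0.0
0.73 [130. 105.  73.] [ 441.7 -284.2    5.8  128.5   41. ]
```

Request:
send_rows([
  [[0,0,0],0,160],
  [[0,0,0],0,160],
  [[0,0,0],0,160],
  [[0,0,0],0,160],
  [[0,0,0],0,160],
])

```text
time_s: 21.53
eef_pos: [0.4718, -0.2818, 0.0239]
eef_rot: [-3.137, -0.0, -3.029]
ft_force: [0.6, -0.1, 2.4]
opening: 0.039
grasp_force: 31.2
```

Request:
send_rows([
  [[0,0,-2],0,160],
  [[0,0,-3],0,160],
  [[0,0,-3],0.05,160],
  [[0,0,-2],0.05,160],
  [[0,0,0],0,160],
])

```text
time_s: 21.95
eef_pos: [0.4733, -0.2822, 0.1285]
eef_rot: [-3.134, 0.005, -3.132]
ft_force: [0.2, -0.7, -0.5]
opening: 0.0391
grasp_force: 31.0
```

Run:
```python
from h import *
go([.566,-.027,.10])
```

```text
21.95 [ 0.4733 -0.2822  0.1285] [-3.134  0.005 -3.132] op 0.0391 gf 31.0 F [ 0.2 -0.7 -0.5]
j [-0.536  0.07  -0.083  1.41  -0.004 -0.545] toolz [ 0.005 -0.007 -1.   ]
cm [-9.5  25.45  2.71] rows>= 6.5
```

Request:
send_rows([
  [[-1.2,3.2,0],0,160],
  [[-1.2,3.2,0],0,160],
  [[-1.2,3.2,0],0,160],
  [[-1.2,3.2,0],0,160],
  [[-1.2,3.2,0],0,160],
])

```text
time_s: 22.37
eef_pos: [0.5297, -0.119, 0.1222]
eef_rot: [-3.138, -0.001, -3.129]
ft_force: [0.3, -0.7, -1.1]
opening: 0.0391
grasp_force: 31.0
```

Request:
send_rows([
  [[-1.2,3.2,0],0,160],
  [[-1.2,3.2,0],0,160],
  [[-1.1,3.1,0],0,160],
  [[0,0,2],0,160],
  [[0,0,2],0,160],
])

```text
time_s: 22.78
eef_pos: [0.5643, -0.0233, 0.0821]
eef_rot: [-3.138, 0.001, -3.125]
ft_force: [0.3, -0.0, -2.1]
opening: 0.0394
grasp_force: 31.0
```

Request:
send_rows([
  [[0,0,0.3],0,160],
  [[0,0,0],0,160],
])

```text
time_s: 22.95
eef_pos: [0.5622, -0.0251, 0.0776]
eef_rot: [-3.138, -0.004, -3.129]
ft_force: [-0.1, -0.1, -0.6]
opening: 0.0394
grasp_force: 30.9
```

Run:
```python
from h import *
go([.565,-.027,.06])
im=manip.camera("wrist");p=manip.camera_params("wrist");cv2.imwrite("pics/w8.png",im[:,:,::-1])
```

```text
22.95 [ 0.5622 -0.0251  0.0776] [-3.138 -0.004 -3.129] op 0.0394 gf 30.9 F [-0.1 -0.1 -0.6]
j [-0.043  0.125 -0.122  1.328 -0.004 -0.056] toolz [-0.004 -0.004 -1.   ]
cm [-0.28 -0.18  1.76] rows>= 0.4
```

View pics/w8.png

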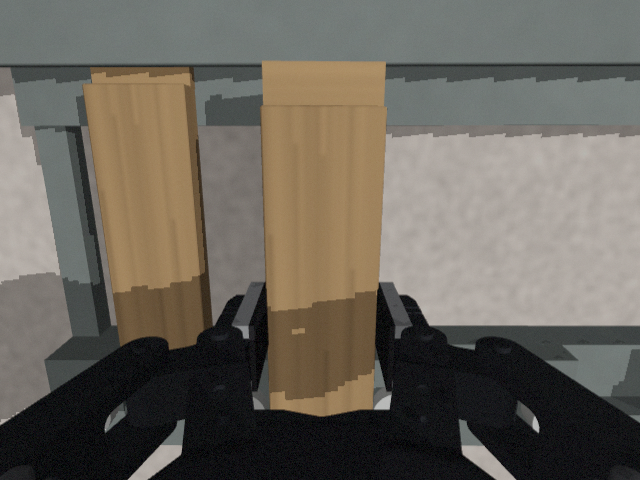

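Request:
send_rows([
  [[-0.3,-0.18,0.6],0,160],
  [[0,0,0.6],0,160],
  [[0,0,0.5],0,160],
  [[0,0,0],0,160],
])

```text
time_s: 23.33
eef_pos: [0.5661, -0.0274, 0.0616]
eef_rot: [-3.138, -0.002, -3.13]
ft_force: [-0.4, -0.2, -1.2]
opening: 0.0391
grasp_force: 31.0
```

Request:
send_rows([
  [[0,0,0.2],0,160],
  [[0,0,0.2],0,160],
  [[0,0,0],0,160],
])

```text
time_s: 23.58
eef_pos: [0.5664, -0.0271, 0.0584]
eef_rot: [-3.138, -0.001, -3.129]
ft_force: [0.5, 0.0, -0.4]
opening: 0.039
grasp_force: 31.0
```

Request:
send_rows([
  [[0,0,0.2],0,160],
  [[0,0,0.2],0,160],
  [[0,0,0],0,160],
])

```text
time_s: 23.83
eef_pos: [0.5665, -0.0272, 0.0548]
eef_rot: [-3.137, -0.0, -3.129]
ft_force: [-3.5, -0.4, 3.2]
opening: 0.0391
grasp_force: 31.6
```

Run:
```python
from h import *
go([.565,-.027,.0507],[.552,-.027,.0507])
```

```text
23.83 [ 0.5665 -0.0272  0.0548] [-3.137 -0.    -3.129] op 0.0391 gf 31.6 F [-3.5 -0.4  3.2]
j [-0.046  0.143 -0.147  1.281 -0.004 -0.058] toolz [-0.    -0.004 -1.   ]
cm [0.15 0.02 0.41] rows>= 0.1
cm [1.45 0.04 0.41] rows>= 0.4
```

Request:
send_rows([
  [[0,0,0.2],0,160],
  [[0,0,0.2],0,160],
  [[0,0,0],0,160],
])

```text
time_s: 24.08
eef_pos: [0.5666, -0.0272, 0.0516]
eef_rot: [-3.137, 0.0, -3.129]
ft_force: [-5.8, -0.9, 10.7]
opening: 0.0394
grasp_force: 32.5
```

Request:
send_rows([
  [[0.3,0,-0.05],0,160],
  [[0.4,0,0],0,160],
  [[0,0,0],0,160],
])

```text
time_s: 24.33
eef_pos: [0.5593, -0.0272, 0.0513]
eef_rot: [-3.138, 0.0, -3.129]
ft_force: [-1.4, 0.3, 3.4]
opening: 0.0387
grasp_force: 31.8
```

Request:
send_rows([
  [[0.3,0,0],0,160],
  [[0.3,0,0],0,160],
  [[0,0,0],0,160],
])

```text
time_s: 24.58
eef_pos: [0.5526, -0.0273, 0.0507]
eef_rot: [-3.138, -0.002, -3.129]
ft_force: [0.2, -0.2, -0.8]
opening: 0.0392
grasp_force: 31.3
```

Run:
```python
from h import *
go([.551,-.027,.0507])
im=manip.camera("wrist");p=manip.camera_params("wrist");cv2.imwrite("pics/w9.png",im[:,:,::-1])
# tongue visible rows at slat centre column
print(im[60:125:2,322].tolist())
```

```text
24.58 [ 0.5526 -0.0273  0.0507] [-3.138e+00 -2.000e-03 -3.129e+00] op 0.0392 gf 31.3 F [ 0.2 -0.2 -0.8]
j [-0.047  0.114 -0.187  1.271 -0.004 -0.06 ] toolz [-0.002 -0.004 -1.   ]
cm [ 0.16  0.03 -0.  ] rows>= 0.0
[[114, 124, 120], [116, 122, 118], [115, 122, 120], [118, 124, 122], [114, 122, 120], [115, 121, 119], [117, 123, 120], [115, 125, 122], [116, 122, 121], [114, 121, 119], [114, 121, 120], [97, 103, 99], [57, 59, 57], [101, 81, 60], [113, 95, 67], [116, 94, 66], [157, 130, 92], [166, 137, 96], [167, 139, 99], [165, 137, 98], [166, 137, 100], [166, 138, 98], [168, 137, 99], [165, 137, 97], [158, 129, 92], [166, 138, 99], [167, 137, 98], [164, 135, 97], [163, 134, 95], [164, 134, 97], [166, 136, 98], [166, 137, 100], [164, 135, 98]]
```

Request:
send_rows([
  [[0.15,0,0],0,160],
  [[0,0,0.2],0,160],
  [[0,0,0],0,160],
  [[0,0,0.2],0,160],
  [[0,0,0],0,160],
])

```text
time_s: 25.05
eef_pos: [0.5522, -0.0273, 0.047]
eef_rot: [-3.138, -0.0, -3.129]
ft_force: [0.8, 1.2, 3.2]
opening: 0.0392
grasp_force: 31.6
```

Request:
send_rows([
  [[0,0,0.2],0,160],
  [[0,0,0],0,160],
  [[0,0,0.2],0,160],
  [[0,0,0],0,160],
])

```text
time_s: 25.38
eef_pos: [0.5526, -0.0274, 0.0436]
eef_rot: [-3.138, 0.001, -3.129]
ft_force: [3.0, 0.4, 4.4]
opening: 0.0391
grasp_force: 32.0
```

Request:
send_rows([
  [[0,0,0],0,100],
  [[0,0,0],0,100],
  [[0,0,0],0,100],
])

```text
time_s: 25.63
eef_pos: [0.5516, -0.0274, 0.0426]
eef_rot: [-3.138, -0.002, -3.129]
ft_force: [-0.1, -0.6, -0.6]
opening: 0.0518
grasp_force: 0.0
```

Request:
send_rows([
  [[0,0,-1],0,100],
  [[0,0,-3],0,100],
  [[0,0,-4],0,100],
  [[0,0,-4],0,100],
  [[2,0,-4],0,60],
])

```text
time_s: 26.05
eef_pos: [0.5345, -0.0269, 0.2026]
eef_rot: [-3.138, 0.001, -3.129]
ft_force: [1.3, 1.0, 0.3]
opening: 0.0627
grasp_force: 0.0
```

Request:
send_rows([
  [[3,0,-1],0,60],
  [[3,0,0],0,60],
  [[0,0,0],0,60],
])

```text
time_s: 26.3
eef_pos: [0.4701, -0.0277, 0.2129]
eef_rot: [-3.137, 0.001, -3.129]
ft_force: [-0.4, 0.2, -0.1]
opening: 0.0652
grasp_force: 0.0
```

Run:
```python
from h import *
go([.49,.17,.21])
im=manip.camera("wrist");cv2.imwrite("pics/w10.png",im[:,:,::-1])
im,p,out=slats("top",minp=.2)
[print(x[0],x[1],x[2]) for x in out]
```

```text
26.3 [ 0.4701 -0.0277  0.2129] [-3.137e+00  1.000e-03 -3.129e+00] op 0.0652 gf 0.0 F [-0.4  0.2 -0.1]
j [-0.056 -0.114 -0.101  1.583 -0.004 -0.069] toolz [ 0.001 -0.004 -1.   ]
cm [-2.24 19.74  0.21] rows>= 4.8
0.96 [143. 113.  74.] [464.  393.6  -1.5  43.6 160.6]
0.96 [97. 19. 17.] [ 227.1 -421.2   56.3  162.5   41.3]
0.9 [143. 112.  74.] [489.8 266.   -7.   42.3 161.4]
0.63 [ 92.  47. 118.] [273.  467.6 -38.2  42.  162.2]
0.62 [141. 111.  73.] [605.  -28.1  -0.7  38.8  50.2]
0.54 [141. 111.  73.] [ 605.7 -100.9   -0.9   41.6   50.3]
```

View pics/w10.png

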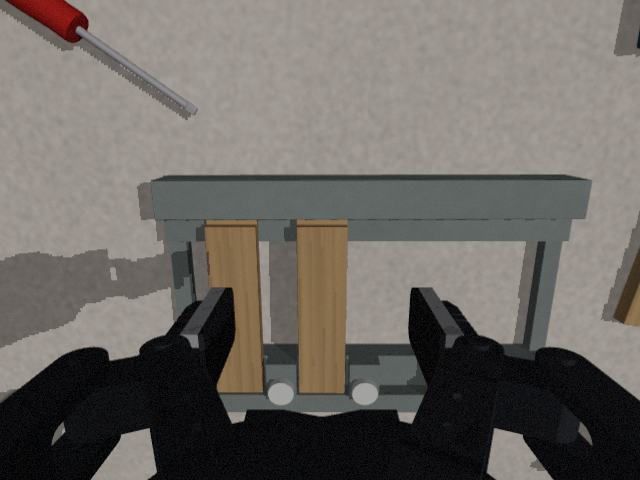

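Request:
send_rows([
  [[-0.75,3.7,0],0,60],
  [[-0.75,3.7,0],0,60],
  [[-0.75,3.7,0],0,60],
  [[-0.75,3.7,0],0,60],
  [[-0.75,3.7,0],0.07,60],
])

```text
time_s: 26.87
eef_pos: [0.5093, 0.1598, 0.2092]
eef_rot: [-3.137, -0.001, 3.085]
ft_force: [0.3, -0.9, -0.1]
opening: 0.0652
grasp_force: 0.0
```

Request:
send_rows([
  [[-0.75,3.7,0],0.07,60],
  [[-0.7,3.7,0],0,60],
  [[-0.7,3.7,0],0,60],
  [[0,0,0],0,60],
  [[0,0,0],0,60],
])

```text
time_s: 27.28
eef_pos: [0.5419, 0.2678, 0.2071]
eef_rot: [-3.136, -0.002, 3.017]
ft_force: [-0.2, 0.3, -0.0]
opening: 0.0652
grasp_force: 0.0
```

Run:
```python
from h import *
go([.497,.264,.07])
im,p,out=slats("wrist",minp=.2)
[print(x[0],x[1],x[2]) for x in out]
```

```text
27.28 [0.5419 0.2678 0.2071] [-3.136e+00 -2.000e-03  3.017e+00] op 0.0652 gf 0.0 F [-0.2  0.3 -0. ]
j [ 0.461  0.212  0.227  1.591 -0.004  0.585] toolz [-0.003 -0.005 -1.   ]
cm [ 4.38 -0.86 13.73] rows>= 3.5
0.89 [59. 48. 33.] [612.3 -27.7 -19.2   9.5  68.8]
0.71 [133. 107.  75.] [486.2 269.2  -7.8  41.7 164.1]
0.63 [132. 107.  74.] [470.9 394.1  -1.4  44.5 145.3]
```

Request:
send_rows([
  [[2.3,-0.3,0],0,60],
  [[2.3,-0.4,0],0,60],
  [[0,0,3],0,60],
  [[0,0,3],0,60],
  [[0,0,3],0,60],
])

```text
time_s: 27.8
eef_pos: [0.4952, 0.2633, 0.1195]
eef_rot: [-3.139, 0.003, 3.013]
ft_force: [0.2, -0.2, 0.2]
opening: 0.0653
grasp_force: 0.0
```

Request:
send_rows([
  [[0,0,3],0,60],
  [[0,0,2],0,60],
  [[0,0,0],0,60],
])

```text
time_s: 28.05
eef_pos: [0.493, 0.2618, 0.0651]
eef_rot: [-3.134, -0.005, 3.012]
ft_force: [0.0, -1.2, 0.3]
opening: 0.0652
grasp_force: 0.0
```

Run:
```python
from h import *
go([.495,.2665,.0235])
```

```text
28.05 [0.493  0.2618 0.0651] [-3.134 -0.005  3.012] op 0.0652 gf 0.0 F [ 0.  -1.2  0.3]
j [ 0.49   0.125 -0.147  1.308 -0.004  0.619] toolz [-0.006 -0.007 -1.   ]
cm [-0.15  0.52  4.16] rows>= 1.0
```

Request:
send_rows([
  [[-0.1,0.4,1],0,60],
  [[0,0,1],0,60],
  [[0,0,1],0,60],
  [[0,0,0.8],0,60],
  [[0,0,0],0,60],
])

```text
time_s: 28.47
eef_pos: [0.4959, 0.2676, 0.0297]
eef_rot: [-3.136, -0.001, 3.014]
ft_force: [-0.5, 0.2, 0.0]
opening: 0.0651
grasp_force: 0.0
```

Request:
send_rows([
  [[0,0,0.2],0,60],
  [[0,0,0],0,60],
])

```text
time_s: 28.63
eef_pos: [0.4966, 0.268, 0.0293]
eef_rot: [-3.138, 0.0, 3.014]
ft_force: [-0.5, 0.4, 0.2]
opening: 0.0654
grasp_force: 0.0
```

Request:
send_rows([
  [[0,0,0],0,160],
  [[0,0,0],0,160],
  [[0,0,0],0,160],
  [[0,0,0],0,160],
  [[0,0,0],0,160],
], newtons=40)

```text
time_s: 29.05
eef_pos: [0.4969, 0.2682, 0.0301]
eef_rot: [-3.138, 0.001, 3.014]
ft_force: [-1.1, -0.6, 5.0]
opening: 0.0383
grasp_force: 40.7
```

Run:
```python
from h import *
go([.495,.2665,.0235])
```

```text
29.05 [0.4969 0.2682 0.0301] [-3.138e+00  1.000e-03  3.014e+00] op 0.0383 gf 40.7 F [-1.1 -0.6  5. ]
j [ 0.497  0.152 -0.186  1.234 -0.003  0.624] toolz [ 0.001 -0.003 -1.   ]
cm [ 0.17 -0.19  0.66] rows>= 0.2
```

Request:
send_rows([
  [[0,0,0],0,60],
  [[0,0,0],0,60],
  [[0,0,0],0,60],
  [[0,0,0.3],0,60],
  [[0,0,0.3],0,60],
])

```text
time_s: 29.47
eef_pos: [0.4965, 0.2679, 0.0229]
eef_rot: [-3.138, 0.0, 3.014]
ft_force: [0.0, -0.2, 0.2]
opening: 0.0651
grasp_force: 0.0
```

Request:
send_rows([
  [[0,0,0],0,60],
  [[0,0,0],0,160],
  [[0,0,0],0,160],
  [[0,0,0],0,160],
  [[0,0,0],0,160],
], newtons=40)

```text
time_s: 29.88
eef_pos: [0.4966, 0.268, 0.0234]
eef_rot: [-3.138, 0.0, 3.014]
ft_force: [-0.8, -0.5, 2.2]
opening: 0.039
grasp_force: 41.5
```

Run:
```python
from h import *
go([.566,.12,.13])
```

```text
29.88 [0.4966 0.268  0.0234] [-3.138  0.     3.014] op 0.039 gf 41.5 F [-0.8 -0.5  2.2]
j [ 0.496  0.156 -0.194  1.222 -0.003  0.624] toolz [-0.    -0.004 -1.   ]
cm [ -8.77 -13.83 -10.6 ] rows>= 4.7
```

Request:
send_rows([
  [[0,0,-2],0,160],
  [[0,0,-3],0,160],
  [[0,0,-3],-0.07,160],
  [[0,0,-2],-0.07,160],
  [[0,0,0],0,160],
])

```text
time_s: 30.3
eef_pos: [0.4982, 0.2692, 0.1282]
eef_rot: [-3.141, 0.006, -3.125]
ft_force: [0.3, -0.5, 0.2]
opening: 0.039
grasp_force: 41.3
```

Request:
send_rows([
  [[-0.9,-3.2,0],0,160],
  [[-0.9,-3.2,0],0,160],
  [[-0.9,-3.2,0],0,160],
  [[-0.9,-3.2,0],0,160],
  [[-0.9,-3.2,0],0,160],
])

```text
time_s: 30.72
eef_pos: [0.5434, 0.1074, 0.1231]
eef_rot: [-3.137, -0.001, -3.13]
ft_force: [1.0, -0.5, -0.4]
opening: 0.039
grasp_force: 41.2
```

Request:
send_rows([
  [[-0.9,-3.2,0],0,160],
  [[-0.9,-3.2,0],0,160],
  [[0,0,2],0,160],
  [[0,0,2],0,160],
  [[0,0,0],0,160],
])

```text
time_s: 31.13
eef_pos: [0.5602, 0.044, 0.0795]
eef_rot: [-3.137, -0.007, -3.131]
ft_force: [-0.6, -0.4, -2.0]
opening: 0.0386
grasp_force: 41.2
```

Run:
```python
from h import *
go([.565,.0447,.0616])
im=manip.camera("wrist");cv2.imwrite("pics/w11.png",im[:,:,::-1])
def row(c):  # first wood row
    m=(im[:,c,0].astype(int)-im[:,c,2]>35); return [int(x) for x in np.nonzero(m)[0][:1]]
print([row(c) for c in (280,322,365)]); 
for r in (75,120,250): 
    m=np.nonzero((im[r,:,0].astype(int)-im[r,:,2]>35)[230:420])[0]+230; print(r,m.min(),m.max())
```

```text
31.13 [0.5602 0.044  0.0795] [-3.137 -0.007 -3.131] op 0.0386 gf 41.2 F [-0.6 -0.4 -2. ]
j [ 0.08   0.126 -0.118  1.334 -0.004  0.07 ] toolz [-0.007 -0.005 -1.   ]
cm [-0.49  0.07  1.78] rows>= 0.4
[[59], [59], [60]]
75 262 385
120 260 386
250 265 380
```

Request:
send_rows([
  [[-0.3,0.05,0.6],0,160],
  [[-0.15,0,0.6],0,160],
  [[0,0,0.5],0,160],
  [[0,0,0],0,160],
])

```text
time_s: 31.52
eef_pos: [0.5666, 0.0458, 0.0663]
eef_rot: [-3.137, -0.001, -3.129]
ft_force: [-0.8, -0.5, -0.7]
opening: 0.0389
grasp_force: 41.2
```

Request:
send_rows([
  [[0,0,0.2],0,160],
  [[0,0,0.2],0,160],
  [[0,0,0],0,160],
])

```text
time_s: 31.77
eef_pos: [0.5667, 0.0455, 0.063]
eef_rot: [-3.138, -0.0, -3.129]
ft_force: [-0.7, 0.4, -1.5]
opening: 0.0391
grasp_force: 41.2
```

Run:
```python
from h import *
go([.566,.0447,.0512])
```

```text
31.77 [0.5667 0.0455 0.063 ] [-3.138 -0.    -3.129] op 0.0391 gf 41.2 F [-0.7  0.4 -1.5]
j [ 0.082  0.142 -0.132  1.298 -0.004  0.069] toolz [-0.    -0.004 -1.   ]
cm [ 0.07 -0.07  1.18] rows>= 0.3
```

Request:
send_rows([
  [[0,-0.07,0.2],0,160],
  [[0,0,0.2],0,160],
  [[0,0,0.2],0,160],
  [[0,0,0],0,160],
])

```text
time_s: 32.1
eef_pos: [0.5668, 0.0446, 0.0569]
eef_rot: [-3.138, -0.0, -3.129]
ft_force: [-1.1, -0.3, 1.0]
opening: 0.0385
grasp_force: 41.5
```

Request:
send_rows([
  [[0,0,0.2],0,160],
  [[0,0,0.2],0,160],
  [[0,0,0],0,160],
])

```text
time_s: 32.35
eef_pos: [0.5667, 0.0446, 0.0534]
eef_rot: [-3.137, -0.0, -3.129]
ft_force: [-4.4, -1.5, 6.1]
opening: 0.0387
grasp_force: 42.1
```

Request:
send_rows([
  [[0,0,0.2],0,160],
  [[0,0,0],0,160],
])

```text
time_s: 32.52
eef_pos: [0.5667, 0.0446, 0.0515]
eef_rot: [-3.137, -0.0, -3.129]
ft_force: [-4.2, -1.3, 6.5]
opening: 0.0388
grasp_force: 42.3
```

Run:
```python
from h import *
go([.553,.0447,.0507])
```

```text
32.52 [0.5667 0.0446 0.0515] [-3.137 -0.    -3.129] op 0.0388 gf 42.3 F [-4.2 -1.3  6.5]
j [ 0.08   0.148 -0.148  1.275 -0.004  0.068] toolz [-0.    -0.004 -1.   ]
cm [1.37 0.03 0.08] rows>= 0.3
```

Request:
send_rows([
  [[0.3,0,-0.02],0,160],
  [[0.4,0,0],0,160],
  [[0,0,0],0,160],
])

```text
time_s: 32.77
eef_pos: [0.5594, 0.0446, 0.0516]
eef_rot: [-3.138, -0.0, -3.129]
ft_force: [-0.4, 0.1, 2.4]
opening: 0.0392
grasp_force: 41.9
```

Request:
send_rows([
  [[0.3,0,0],0,160],
  [[0.3,0,0],0,160],
  [[0,0,0],0,160],
])

```text
time_s: 33.02
eef_pos: [0.5532, 0.0445, 0.0513]
eef_rot: [-3.138, -0.001, -3.129]
ft_force: [-1.1, 0.9, 1.4]
opening: 0.0391
grasp_force: 41.9
```

```bash
cat >> h.py <<'E'
def tongue():
    im=manip.camera("wrist"); m=(im[:,322,0].astype(int)-im[:,322,2]>35); r=np.nonzero(m)[0]
    b=[i for i in range(r[0]+4,r[0]+60) if im[i,322].sum()<im[i-1,322].sum()-15]
    print('wood from row',r[0],'dark edges',b)
    for q in (r[0]+3,r[0]+12):
        c=np.nonzero((im[q,:,0].astype(int)-im[q,:,2]>35)[230:420])[0]+230; print(q,c.min(),c.max())
    return im
E
python3 - <<'E'
from h import *
go([.5515,.0447,.0507]); tongue()
E
```

```text
33.02 [0.5532 0.0445 0.0513] [-3.138e+00 -1.000e-03 -3.129e+00] op 0.0391 gf 41.9 F [-1.1  0.9  1.4]
j [ 0.082  0.117 -0.183  1.272 -0.004  0.07 ] toolz [-0.001 -0.004 -1.   ]
cm [0.17 0.02 0.06] rows>= 0.0
wood from row 81 dark edges [105]
84 264 381
93 264 380
```

Request:
send_rows([
  [[0.2,0,0],0,160],
  [[0,0,0.2],0,160],
  [[0,0,0],0,160],
  [[0,0,0.2],0,160],
  [[0,0,0],0,160],
])

```text
time_s: 33.48
eef_pos: [0.5516, 0.0445, 0.047]
eef_rot: [-3.138, -0.001, -3.129]
ft_force: [-1.4, 0.5, 4.0]
opening: 0.0391
grasp_force: 42.0
```

Request:
send_rows([
  [[0,0,0.2],0,160],
  [[0,0,0],0,160],
  [[0,0,0.2],0,160],
  [[0,0,0],0,160],
])

```text
time_s: 33.82
eef_pos: [0.5524, 0.0445, 0.0435]
eef_rot: [-3.138, 0.001, -3.129]
ft_force: [2.7, -0.4, 4.0]
opening: 0.0388
grasp_force: 42.2
```

Run:
```python
from h import *
go([.5515,.0447,.0507]); tongue()
```

```text
33.82 [0.5524 0.0445 0.0435] [-3.138e+00  1.000e-03 -3.129e+00] op 0.0388 gf 42.2 F [ 2.7 -0.4  4. ]
j [ 0.082  0.118 -0.197  1.255 -0.004  0.07 ] toolz [ 0.001 -0.004 -1.   ]
cm [ 0.09  0.02 -0.73] rows>= 0.2
wood from row 81 dark edges [103]
84 262 383
93 261 383
```

Request:
send_rows([
  [[0,0,0],0,100],
  [[0,0,0],0,100],
  [[0,0,0],0,100],
])

```text
time_s: 34.12
eef_pos: [0.5513, 0.0444, 0.0428]
eef_rot: [-3.137, -0.002, -3.129]
ft_force: [-0.1, 0.4, 0.4]
opening: 0.052
grasp_force: 0.0
```

Request:
send_rows([
  [[0,0,-1],0,100],
  [[0,0,-3],0,100],
  [[0,0,-4],0,100],
  [[0,0,-4],0,100],
  [[0,2,-4],0,60],
])

```text
time_s: 34.53
eef_pos: [0.5512, 0.062, 0.2034]
eef_rot: [-3.137, 0.0, -3.131]
ft_force: [0.4, -0.1, 0.3]
opening: 0.0621
grasp_force: 0.0
```

Request:
send_rows([
  [[0.5,3.7,0],0,60],
  [[0.5,3.7,0],0,60],
  [[0.5,3.7,0],0,60],
  [[0.5,3.7,0],0.02,60],
  [[0.5,3.7,0],0.02,60],
])

```text
time_s: 34.95
eef_pos: [0.5243, 0.2501, 0.2007]
eef_rot: [-3.138, 0.0, 3.113]
ft_force: [0.3, -0.3, -0.2]
opening: 0.0656
grasp_force: 0.0
```

Request:
send_rows([
  [[0,3.7,0],0,60],
  [[0,3.7,0],0,60],
  [[0,3.7,0],0,60],
  [[0,3,0],0,60],
  [[0,0,0],0,60],
])

```text
time_s: 35.37
eef_pos: [0.5279, 0.3942, 0.1983]
eef_rot: [-3.138, -0.001, 3.118]
ft_force: [1.7, 0.0, -0.0]
opening: 0.0654
grasp_force: 0.0
```

Run:
```python
from h import *
go([.471,.394,.07])
im,p,out=slats("wrist",minp=.2)
[print(x[0],x[1],x[2]) for x in out]
im,p,out=slats("top",minp=.2); cv2.imwrite("pics/t2.png",cv2.resize(im[150:350,120:520,::-1],None,fx=2,fy=2))
[print(x[0],x[1],x[2]) for x in out]
```

```text
35.37 [0.5279 0.3942 0.1983] [-3.138e+00 -1.000e-03  3.118e+00] op 0.0654 gf 0.0 F [ 1.7  0.  -0. ]
j [ 0.642  0.346  0.374  1.602 -0.002  0.666] toolz [-0.001 -0.004 -1.   ]
cm [ 5.67 -0.11 12.84] rows>= 3.4
0.79 [125. 100.  69.] [460.  394.2  -1.5  41.  162.9]
0.95 [ 94.  48. 120.] [239.7 494.2 -36.8  43.9  89.7]
0.75 [96. 76. 51.] [ 551.1 -101.4    0.6  161.7   41.5]
0.7 [142. 113.  75.] [550.9  43.6   0.8 158.8  40.5]
0.63 [144. 114.  75.] [4.940e+02 3.916e+02 2.000e-01 8.030e+01 4.180e+01]
0.62 [103.  20.  17.] [ 226.7 -422.3   56.7  162.7   40.1]
0.61 [142. 112.  74.] [551.2 -28.7   0.6 158.6  41. ]
```

View pics/t2.png

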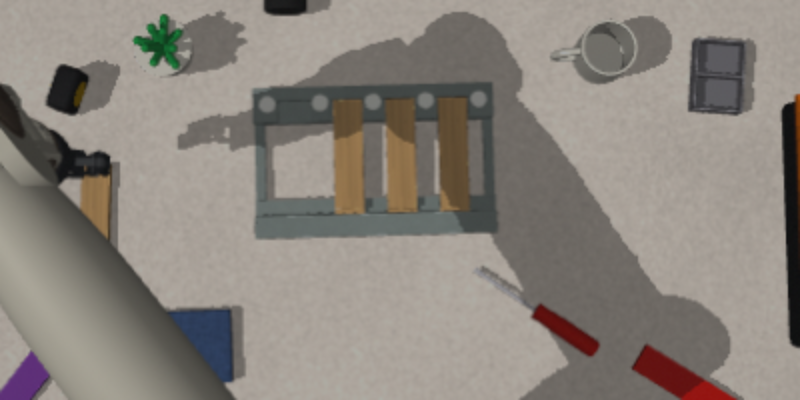

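Request:
send_rows([
  [[2,0,0],0,60],
  [[2,0,0],0,60],
  [[1.85,0.1,0],0,60],
  [[0,0,3],0,60],
  [[0,0,3],0,60],
])

```text
time_s: 35.98
eef_pos: [0.4709, 0.3914, 0.1417]
eef_rot: [-3.141, 0.004, 3.113]
ft_force: [0.8, 0.9, -1.5]
opening: 0.0655
grasp_force: 0.0
```

Request:
send_rows([
  [[0,0,3],0,60],
  [[0,0,2],0,60],
  [[0,0,2],0,60],
  [[0,0,0],0,60],
])

```text
time_s: 36.32
eef_pos: [0.4692, 0.3889, 0.0655]
eef_rot: [-3.134, -0.004, 3.112]
ft_force: [-0.5, -0.8, -0.1]
opening: 0.0653
grasp_force: 0.0
```

Run:
```python
from h import *
go([.469,.394,.0235])
```

```text
36.32 [0.4692 0.3889 0.0655] [-3.134 -0.004  3.112] op 0.0653 gf 0.0 F [-0.5 -0.8 -0.1]
j [ 0.693  0.244 -0.009  1.326 -0.003  0.723] toolz [-0.005 -0.008 -1.   ]
cm [0.02 0.54 4.2 ] rows>= 1.0
```

Request:
send_rows([
  [[0,0.2,1],0,60],
  [[0,0,1],0,60],
  [[0,0,1],0,60],
  [[0,0,0.5],0,60],
  [[0,0,0],0,60],
])

```text
time_s: 36.73
eef_pos: [0.4701, 0.393, 0.033]
eef_rot: [-3.136, -0.001, 3.114]
ft_force: [0.1, 0.6, -0.1]
opening: 0.0651
grasp_force: 0.0
```

Run:
```python
from h import *
go([.469,.394,.0228])
```

```text
36.73 [0.4701 0.393  0.033 ] [-3.136e+00 -1.000e-03  3.114e+00] op 0.0651 gf 0.0 F [ 0.1  0.6 -0.1]
j [ 0.698  0.264 -0.048  1.263 -0.003  0.725] toolz [-0.002 -0.005 -1.   ]
cm [0.11 0.1  1.02] rows>= 0.2
```

Request:
send_rows([
  [[0.1,0,0.5],0,60],
  [[0,0,0.4],0,60],
  [[0,0,0.05],0,60],
  [[0,0,0],0,60],
])

```text
time_s: 37.07
eef_pos: [0.4694, 0.3934, 0.0246]
eef_rot: [-3.137, -0.0, 3.114]
ft_force: [-0.4, -0.1, 0.3]
opening: 0.0654
grasp_force: 0.0
```

Request:
send_rows([
  [[0,0,0],0,160],
  [[0,0,0],0,160],
  [[0,0,0],0,160],
  [[0,0,0],0,160],
  [[0,0,0],0,160],
], newtons=40)

```text
time_s: 37.48
eef_pos: [0.4698, 0.3937, 0.0254]
eef_rot: [-3.138, 0.001, 3.114]
ft_force: [-0.4, 0.7, 5.5]
opening: 0.0387
grasp_force: 41.6
```

Request:
send_rows([
  [[0,0,-2],0,160],
  [[0,0,-3],0,160],
  [[0,0,-3],-0.04,160],
  [[0,0,-2],0,160],
  [[0,0,0],0,160],
])

```text
time_s: 37.9
eef_pos: [0.4709, 0.3949, 0.1296]
eef_rot: [-3.142, 0.005, -3.129]
ft_force: [-0.2, 0.2, -0.3]
opening: 0.0387
grasp_force: 41.0
```

Run:
```python
from h import *
go([.565,.1167,.12])
```

```text
37.9 [0.4709 0.3949 0.1296] [-3.142  0.005 -3.129] op 0.0387 gf 41.0 F [-0.2  0.2 -0.3]
j [ 0.699  0.226  0.094  1.435 -0.003  0.687] toolz [ 0.005  0.    -1.   ]
cm [ -9.06 -27.93   1.01] rows>= 7.0
```

Request:
send_rows([
  [[-1,-3.1,0],0,160],
  [[-1,-3.1,0],0,160],
  [[-1,-3.1,0],0,160],
  [[-1,-3.1,0],0,160],
  [[-1,-3.1,0],0,160],
])

```text
time_s: 38.32
eef_pos: [0.5213, 0.2378, 0.1242]
eef_rot: [-3.137, -0.002, -3.129]
ft_force: [0.8, 0.7, -1.2]
opening: 0.0392
grasp_force: 41.0
```

Request:
send_rows([
  [[-1,-3.1,0],0,160],
  [[-1,-3.1,0],0,160],
  [[-1,-3.1,0],0,160],
  [[-1,-3.1,0],0,160],
  [[0,0,0],0,160],
])

```text
time_s: 38.73
eef_pos: [0.5638, 0.1113, 0.1247]
eef_rot: [-3.136, -0.001, -3.133]
ft_force: [1.0, 0.2, -1.9]
opening: 0.0388
grasp_force: 41.0
```

Request:
send_rows([
  [[0,0,2],0,160],
  [[0,0,2],0,160],
  [[0,0,0],0,160],
  [[0,0,0],0,160],
])

```text
time_s: 39.07
eef_pos: [0.5619, 0.1156, 0.0844]
eef_rot: [-3.137, -0.004, -3.129]
ft_force: [-0.6, 1.1, 0.5]
opening: 0.0387
grasp_force: 41.0
```

Run:
```python
from h import *
go([.5645,.1167,.053]); tongue()
```

```text
39.07 [0.5619 0.1156 0.0844] [-3.137 -0.004 -3.129] op 0.0387 gf 41.0 F [-0.6  1.1  0.5]
j [ 0.205  0.149 -0.083  1.344 -0.004  0.192] toolz [-0.004 -0.005 -1.   ]
cm [-0.28  0.12  3.14] rows>= 0.8
wood from row 62 dark edges [75, 106]
65 261 382
74 261 382
```

Request:
send_rows([
  [[-0.3,0.1,0.6],0,160],
  [[0,0,0.6],0,160],
  [[0,0,0.5],0,160],
  [[0,0,0.4],0,160],
  [[0,0,0],0,160],
])

```text
time_s: 39.53
eef_pos: [0.5654, 0.1167, 0.0637]
eef_rot: [-3.137, -0.002, -3.129]
ft_force: [0.4, 0.2, -0.8]
opening: 0.0388
grasp_force: 41.0
```

Run:
```python
from h import *
go([.565,.1167,.0527])
```

```text
39.53 [0.5654 0.1167 0.0637] [-3.137e+00 -2.000e-03 -3.129e+00] op 0.0388 gf 41.0 F [ 0.4  0.2 -0.8]
j [ 0.205  0.164 -0.105  1.304 -0.004  0.193] toolz [-0.002 -0.004 -1.   ]
cm [0.04 0.01 1.1 ] rows>= 0.3
```

Request:
send_rows([
  [[0,0,0.2],0,160],
  [[0,0,0.2],0,160],
  [[0,0,0.2],0,160],
  [[0,0,0],0,160],
])

```text
time_s: 39.87
eef_pos: [0.566, 0.1167, 0.0587]
eef_rot: [-3.138, -0.0, -3.129]
ft_force: [-1.2, 0.1, 1.3]
opening: 0.0392
grasp_force: 41.2
```

Request:
send_rows([
  [[0,0,0.2],0,160],
  [[0,0,0.2],0,160],
  [[0,0,0],0,160],
])

```text
time_s: 40.12
eef_pos: [0.5659, 0.1167, 0.0552]
eef_rot: [-3.138, -0.0, -3.129]
ft_force: [-3.5, -0.7, 5.2]
opening: 0.0388
grasp_force: 41.9
```

Request:
send_rows([
  [[0,0,0.15],0,160],
  [[0,0,0],0,160],
])

```text
time_s: 40.28
eef_pos: [0.5658, 0.1167, 0.0538]
eef_rot: [-3.138, -0.0, -3.129]
ft_force: [-4.2, -0.0, 5.6]
opening: 0.0388
grasp_force: 42.0
```

Request:
send_rows([
  [[0.3,0,-0.03],0,160],
  [[0.4,0,0],0,160],
  [[0,0,0],0,160],
])

```text
time_s: 40.53
eef_pos: [0.5587, 0.1166, 0.0539]
eef_rot: [-3.138, 0.0, -3.129]
ft_force: [0.0, 0.4, 2.7]
opening: 0.0387
grasp_force: 41.7
```

Run:
```python
from h import *
go([.551,.1167,.0527]); tongue()
```

```text
40.53 [0.5587 0.1166 0.0539] [-3.138  0.    -3.129] op 0.0387 gf 41.7 F [0.  0.4 2.7]
j [ 0.208  0.152 -0.139  1.281 -0.004  0.195] toolz [ 0.    -0.004 -1.   ]
cm [0.76 0.02 0.12] rows>= 0.2
wood from row 68 dark edges [86, 107]
71 264 380
80 264 380
```

Request:
send_rows([
  [[0.3,0,0],0,160],
  [[0.35,0,0],0,160],
  [[0,0,0],0,160],
])

```text
time_s: 40.83
eef_pos: [0.5518, 0.1165, 0.0536]
eef_rot: [-3.138, -0.001, -3.129]
ft_force: [-0.8, -0.8, 2.0]
opening: 0.039
grasp_force: 41.6
```

Run:
```python
from h import *
go([.551,.1167,.0527]); tongue()
```

```text
40.83 [0.5518 0.1165 0.0536] [-3.138e+00 -1.000e-03 -3.129e+00] op 0.039 gf 41.6 F [-0.8 -0.8  2. ]
j [ 0.21   0.137 -0.156  1.279 -0.004  0.197] toolz [-0.001 -0.004 -1.   ]
cm [0.08 0.02 0.09] rows>= 0.0
wood from row 83 dark edges [107]
86 264 379
95 264 379
```

Request:
send_rows([
  [[0.15,0,0],0,160],
  [[0,0,0.2],0,160],
  [[0,0,0],0,160],
  [[0,0,0.2],0,160],
  [[0,0,0],0,160],
])

```text
time_s: 41.3
eef_pos: [0.5507, 0.1164, 0.049]
eef_rot: [-3.137, -0.001, -3.129]
ft_force: [0.0, -0.1, 0.9]
opening: 0.0387
grasp_force: 41.5
```

Request:
send_rows([
  [[0,0,0.2],0,160],
  [[0,0,0],0,160],
  [[0,0,0.2],0,160],
  [[0,0,0],0,160],
])

```text
time_s: 41.63
eef_pos: [0.5513, 0.1166, 0.0457]
eef_rot: [-3.138, 0.0, -3.129]
ft_force: [0.6, -0.1, 2.8]
opening: 0.0385
grasp_force: 41.9
```

Request:
send_rows([
  [[0,0,0],0,100],
  [[0,0,0],0,100],
  [[0,0,0],0,100],
])

```text
time_s: 41.88
eef_pos: [0.5507, 0.1164, 0.0453]
eef_rot: [-3.137, -0.001, -3.129]
ft_force: [-0.7, 0.1, -0.3]
opening: 0.0519
grasp_force: 0.0
```

Request:
send_rows([
  [[0,0,-1],0,100],
  [[0,0,-3],0,100],
  [[0,0,-4],0,100],
  [[1,-1,-4],0,60],
  [[2,-3,-4],0,60],
])

```text
time_s: 42.3
eef_pos: [0.5265, 0.0849, 0.1993]
eef_rot: [-3.138, 0.002, -3.127]
ft_force: [1.0, -0.0, 0.7]
opening: 0.0656
grasp_force: 0.0
```

Request:
send_rows([
  [[3,-3,-1],0,60],
  [[3,-3,0],0,60],
  [[0,0,0],0,60],
])

```text
time_s: 42.55
eef_pos: [0.4652, 0.0218, 0.2082]
eef_rot: [-3.136, 0.001, -3.131]
ft_force: [0.5, 1.1, 0.6]
opening: 0.0649
grasp_force: 0.0
```

Run:
```python
from h import *
go([.62,0,.21])
im=manip.camera("wrist");cv2.imwrite("pics/w12.png",im[:,:,::-1])
im,p,out=slats("top",minp=.2)
[print(x[0],x[1],x[2]) for x in out]
```

```text
42.55 [0.4652 0.0218 0.2082] [-3.136e+00  1.000e-03 -3.131e+00] op 0.0649 gf 0.0 F [0.5 1.1 0.6]
j [ 0.05  -0.127 -0.122  1.575 -0.005  0.04 ] toolz [ 0.001 -0.005 -1.   ]
cm [-15.45  -2.34  -0.15] rows>= 3.7
0.9 [140. 110.  73.] [ 5.513e+02 -1.012e+02  5.000e-01  1.560e+02  4.330e+01]
0.84 [141. 111.  73.] [600.6 -30.   -0.8  38.8  77.9]
0.78 [97. 18. 17.] [ 227.8 -420.2   56.9  162.2   40.6]
0.69 [ 92.  47. 117.] [271.3 468.7 -39.2  45.  164.5]
0.62 [142. 112.  74.] [599.1  44.1  -0.7  38.8  58.5]
0.55 [140. 111.  73.] [593.7 116.2  -3.7  43.1  93.3]
```

View pics/w12.png

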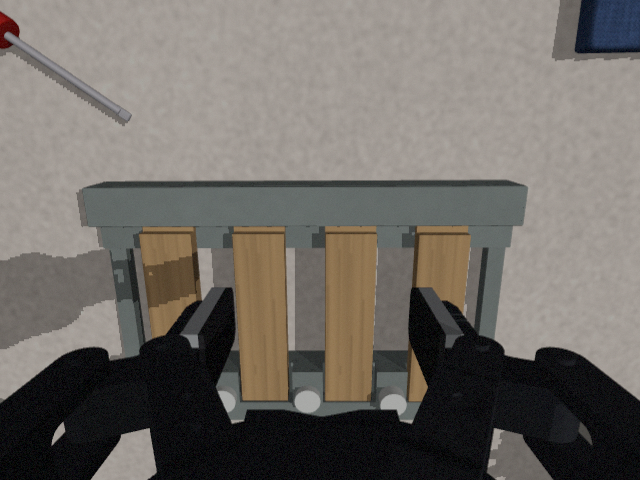

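All four slats lie in their notches; the wrist view shows them at columns 172, 262, 351 and 440, with tongues under the lip. Now the caps.

Request:
send_rows([
  [[-3.2,-0.3,0],0,255],
  [[-3.2,-0.3,0],0,255],
  [[-3.2,-0.3,0],0,255],
  [[-3.2,-0.3,0],0,255],
  [[-3,-0.2,0],0,255],
], newtons=30)

```text
time_s: 43.12
eef_pos: [0.6291, 0.0137, 0.2047]
eef_rot: [-3.138, -0.001, -3.128]
ft_force: [0.6, 0.4, 0.7]
opening: 0.0046
grasp_force: 0.0
```

Request:
send_rows([
  [[0,0,3],0,255],
  [[0,0,3],0,255],
  [[0,0,3],0,255],
  [[0,0,2],0,255],
  [[0,0,0],0,255],
])

```text
time_s: 43.53
eef_pos: [0.625, 0.0134, 0.0897]
eef_rot: [-3.138, -0.009, -3.128]
ft_force: [-0.7, 0.0, -0.5]
opening: -0.0001
grasp_force: 0.0
```

Run:
```python
from h import *
go([.6235,.010,.068])
```

```text
43.53 [0.625  0.0134 0.0897] [-3.138 -0.009 -3.128] op -0.0001 gf 0.0 F [-0.7  0.  -0.5]
j [ 0.023  0.273  0.073  1.38  -0.004  0.009] toolz [-0.009 -0.004 -1.   ]
cm [ 0.13 -0.33  2.17] rows>= 0.5
```

Request:
send_rows([
  [[0.3,-0.35,0.6],0,255],
  [[0,0,0.6],0,255],
  [[0,0,0.3],0,255],
  [[0,0,0],0,255],
])

```text
time_s: 43.87
eef_pos: [0.6242, 0.0089, 0.0813]
eef_rot: [-3.138, 0.0, -3.129]
ft_force: [-0.3, -0.8, 0.6]
opening: 0.0002
grasp_force: 0.0
```

Request:
send_rows([
  [[0,0,0.25],0,255],
  [[0,0,0.25],0,255],
  [[0,0,0],0,255],
])

```text
time_s: 44.12
eef_pos: [0.6239, 0.0088, 0.0758]
eef_rot: [-3.138, -0.0, -3.129]
ft_force: [-0.6, -0.1, 0.4]
opening: -0.0
grasp_force: 0.0
```

Request:
send_rows([
  [[0,0,0.25],0,255],
  [[0,0,0.2],0,255],
  [[0,0,0],0,255],
])

```text
time_s: 44.37
eef_pos: [0.6237, 0.0088, 0.0708]
eef_rot: [-3.138, -0.001, -3.129]
ft_force: [0.9, 1.1, -1.0]
opening: -0.0001
grasp_force: 0.0
```

Run:
```python
from h import *
go([.6235,.010,.058])
```

```text
44.37 [0.6237 0.0088 0.0708] [-3.138e+00 -1.000e-03 -3.129e+00] op -0.0001 gf 0.0 F [ 0.9  1.1 -1. ]
j [ 0.016  0.268  0.031  1.334 -0.004  0.003] toolz [-0.001 -0.004 -1.   ]
cm [0.01 0.13 1.28] rows>= 0.3
```

Not in contact yet. I'll continue down with light steps.

Request:
send_rows([
  [[0,0.1,0.2],0,255],
  [[0,0,0.2],0,255],
  [[0,0,0],0,255],
])

```text
time_s: 44.62
eef_pos: [0.6237, 0.0098, 0.0668]
eef_rot: [-3.138, -0.001, -3.129]
ft_force: [0.3, -0.0, -0.4]
opening: 0.0003
grasp_force: 0.0
```

Request:
send_rows([
  [[0,0,0.2],0,255],
  [[0,0,0.2],0,255],
  [[0,0,0],0,255],
])

```text
time_s: 44.87
eef_pos: [0.6238, 0.0097, 0.063]
eef_rot: [-3.138, -0.0, -3.129]
ft_force: [0.3, 0.7, -0.4]
opening: -0.0002
grasp_force: 0.0
```

Request:
send_rows([
  [[0,0,0.2],0,255],
  [[0,0,0.2],0,255],
  [[0,0,0],0,255],
])

```text
time_s: 45.12
eef_pos: [0.6239, 0.0097, 0.0592]
eef_rot: [-3.138, -0.0, -3.129]
ft_force: [-0.3, 0.5, -0.0]
opening: -0.0002
grasp_force: 0.2
```

Request:
send_rows([
  [[0,0,0.2],0,255],
  [[0,0,0],0,255],
])

```text
time_s: 45.28
eef_pos: [0.6239, 0.0097, 0.0581]
eef_rot: [-3.138, 0.0, -3.129]
ft_force: [-2.8, -0.0, 7.6]
opening: -0.0
grasp_force: 3.8
```

Request:
send_rows([
  [[0,0,0.15],0,255],
  [[0,0,0],0,255],
])

```text
time_s: 45.45
eef_pos: [0.624, 0.0098, 0.058]
eef_rot: [-3.138, 0.001, -3.129]
ft_force: [-6.3, 0.7, 16.7]
opening: 0.0002
grasp_force: 8.5
```

Request:
send_rows([
  [[0,0,0.15],0,255],
  [[0,0,0],0,255],
])

```text
time_s: 45.62
eef_pos: [0.624, 0.0097, 0.0579]
eef_rot: [-3.138, 0.002, -3.129]
ft_force: [-11.6, 0.7, 26.5]
opening: 0.0002
grasp_force: 13.3
```

Request:
send_rows([
  [[0,0,-1],0,255],
  [[0,0,-1.5],0,255],
  [[0,3.6,0],0,255],
  [[0,3.6,0],0,255],
  [[0,0,0],0,255],
])

```text
time_s: 46.03
eef_pos: [0.6228, 0.0864, 0.079]
eef_rot: [-3.139, -0.0, -3.126]
ft_force: [0.3, 0.3, 1.1]
opening: 0.0002
grasp_force: 0.0
```

Request:
send_rows([
  [[0,0,0],0,255],
  [[0,0,0.5],0,255],
  [[0,0,0.5],0,255],
  [[0,0,0.2],0,255],
  [[0,0,0],0,255],
])

```text
time_s: 46.45
eef_pos: [0.6227, 0.0808, 0.0661]
eef_rot: [-3.137, -0.001, -3.13]
ft_force: [-0.6, 1.1, -1.4]
opening: 0.0002
grasp_force: 0.0
```

Run:
```python
from h import *
go([.6230,.082,.058])
```

```text
46.45 [0.6227 0.0808 0.0661] [-3.137e+00 -1.000e-03 -3.130e+00] op 0.0002 gf 0.0 F [-0.6  1.1 -1.4]
j [ 0.131  0.281  0.037  1.329 -0.004  0.12 ] toolz [-0.001 -0.004 -1.   ]
cm [-0.03  0.12  0.81] rows>= 0.2
```

Request:
send_rows([
  [[0,0.1,0.2],0,255],
  [[0,0,0.2],0,255],
  [[0,0,0.2],0,255],
  [[0,0,0.2],0,255],
])

```text
time_s: 46.78
eef_pos: [0.6231, 0.0823, 0.0591]
eef_rot: [-3.137, 0.0, -3.13]
ft_force: [-0.1, -3.2, 4.1]
opening: -0.0
grasp_force: 1.9
```

Request:
send_rows([
  [[0,0,0.2],0,255],
  [[0,0,0],0,255],
  [[0,0,0],0,255],
])

```text
time_s: 47.03
eef_pos: [0.6231, 0.0824, 0.058]
eef_rot: [-3.137, 0.001, -3.129]
ft_force: [-2.5, -4.9, 10.6]
opening: -0.0001
grasp_force: 5.0
```

Request:
send_rows([
  [[0,0,0.1],0,255],
  [[0,0,0],0,255],
])

```text
time_s: 47.2
eef_pos: [0.6231, 0.0824, 0.0579]
eef_rot: [-3.137, 0.001, -3.129]
ft_force: [-6.0, -4.2, 16.5]
opening: 0.0003
grasp_force: 8.2
```

Home (stop at 0.058). Next is cap4.

Request:
send_rows([
  [[0,0,-1],0,255],
  [[0,0,-1.4],0,255],
  [[0,3.6,0],0,255],
  [[0,3.6,0],0,255],
  [[0,0,0],0,255],
])

```text
time_s: 47.62
eef_pos: [0.6218, 0.16, 0.0797]
eef_rot: [-3.14, -0.0, -3.126]
ft_force: [1.1, 0.6, -1.1]
opening: 0.0002
grasp_force: 0.0
```

Request:
send_rows([
  [[0,0,0],0,255],
  [[0,0,0.5],0,255],
  [[0,0,0.5],0,255],
  [[0,0,0.2],0,255],
  [[0,0,0],0,255],
])

```text
time_s: 48.03
eef_pos: [0.6216, 0.1539, 0.0666]
eef_rot: [-3.137, -0.002, -3.13]
ft_force: [0.2, -0.9, -0.3]
opening: 0.0002
grasp_force: 0.0
```

Request:
send_rows([
  [[0,0,0.2],0,255],
  [[0,0,0.2],0,255],
  [[0,0,0.2],0,255],
  [[0,0,0.2],0,255],
])

```text
time_s: 48.37
eef_pos: [0.6222, 0.1543, 0.0599]
eef_rot: [-3.137, 0.0, -3.13]
ft_force: [-1.6, -2.9, 3.7]
opening: -0.0001
grasp_force: 1.9
```

Request:
send_rows([
  [[0,0,0.2],0,255],
  [[0,0,0],0,255],
  [[0,0,0],0,255],
])

```text
time_s: 48.62
eef_pos: [0.6223, 0.1546, 0.0581]
eef_rot: [-3.137, 0.0, -3.129]
ft_force: [-1.8, -2.5, 6.2]
opening: 0.0001
grasp_force: 2.6
```

Run:
```python
from h import *
go([.6220,.154,.058])
```

```text
48.62 [0.6223 0.1546 0.0581] [-3.137  0.    -3.129] op 0.0001 gf 2.6 F [-1.8 -2.5  6.2]
j [ 0.245  0.314  0.063  1.32  -0.004  0.233] toolz [ 0.001 -0.004 -1.   ]
cm [ 0.03 -0.06  0.01] rows>= 0.0
```

Request:
send_rows([
  [[0,0,0.15],0,255],
  [[0,0,0],0,255],
])

```text
time_s: 48.78
eef_pos: [0.6223, 0.1546, 0.058]
eef_rot: [-3.138, 0.001, -3.129]
ft_force: [-4.6, -3.8, 15.0]
opening: 0.0001
grasp_force: 7.2
```

Request:
send_rows([
  [[0,0,-1.2],0,255],
  [[0,0,-1.5],0,255],
  [[0,-3.6,0],0,255],
  [[0,-3.6,0],0,255],
  [[0,-3.6,0],0,255],
])

```text
time_s: 49.2
eef_pos: [0.6236, 0.0465, 0.0841]
eef_rot: [-3.138, 0.001, -3.127]
ft_force: [1.0, -0.4, -0.7]
opening: 0.0001
grasp_force: 0.0
```

Request:
send_rows([
  [[0,-3.6,0],0,255],
  [[0,-3.6,0],0,255],
  [[0,-3.6,0],0,255],
  [[0,0,0],0,255],
  [[0,0,0],0,255],
])

```text
time_s: 49.62
eef_pos: [0.6248, -0.0628, 0.0841]
eef_rot: [-3.138, -0.0, -3.132]
ft_force: [-0.3, 0.9, 0.2]
opening: -0.0001
grasp_force: 0.0
```

Run:
```python
from h import *
go([.6245,-.062,.058])
```

```text
49.62 [ 0.6248 -0.0628  0.0841] [-3.138 -0.    -3.132] op -0.0001 gf 0.0 F [-0.3  0.9  0.2]
j [-0.099  0.272  0.062  1.36  -0.004 -0.108] toolz [-0.    -0.004 -1.   ]
cm [0.03 0.09 2.61] rows>= 0.6
```

Request:
send_rows([
  [[0,0.05,0.6],0,255],
  [[0,0,0.6],0,255],
  [[0,0,0.3],0,255],
  [[0,0,0.2],0,255],
  [[0,0,0.2],0,255],
])

```text
time_s: 50.03
eef_pos: [0.6246, -0.0598, 0.0645]
eef_rot: [-3.138, -0.001, -3.128]
ft_force: [-0.2, -0.8, -0.4]
opening: -0.0005
grasp_force: 0.0
```

Request:
send_rows([
  [[0,0,0.2],0,255],
  [[0,0,0.2],0,255],
  [[0,0,0.2],0,255],
  [[0,0,0.2],0,255],
  [[0,0,0],0,255],
])

```text
time_s: 50.45
eef_pos: [0.6249, -0.0604, 0.058]
eef_rot: [-3.138, 0.001, -3.129]
ft_force: [-3.8, 3.3, 7.8]
opening: -0.0
grasp_force: 4.4
```

Request:
send_rows([
  [[0,0,0.1],0,255],
  [[0,0,0],0,255],
])

```text
time_s: 50.62
eef_pos: [0.6249, -0.0604, 0.058]
eef_rot: [-3.138, 0.001, -3.129]
ft_force: [-5.9, 3.8, 15.2]
opening: -0.0
grasp_force: 7.2
```

Cap1 is home. Next is cap0, at tool y about -7.3.

Request:
send_rows([
  [[0,0,-1],0,255],
  [[0,0,-1.4],0,255],
  [[0,-3.65,0],0,255],
  [[0,-3.65,0],0,255],
  [[0,0,0],0,255],
])

```text
time_s: 51.03
eef_pos: [0.6258, -0.1388, 0.0808]
eef_rot: [-3.135, 0.001, -3.133]
ft_force: [0.4, -0.4, 0.2]
opening: -0.0002
grasp_force: 0.0
```

Request:
send_rows([
  [[0,0,0],0,255],
  [[0,0,0.5],0,255],
  [[0,0,0.5],0,255],
  [[0,0,0.2],0,255],
  [[0,0,0],0,255],
])

```text
time_s: 51.45
eef_pos: [0.6252, -0.1328, 0.0672]
eef_rot: [-3.138, -0.002, -3.128]
ft_force: [-0.4, 0.1, 0.3]
opening: 0.0002
grasp_force: 0.0
```

Request:
send_rows([
  [[0,0,0.2],0,255],
  [[0,0,0.2],0,255],
  [[0,0,0.2],0,255],
  [[0,0,0.2],0,255],
])

```text
time_s: 51.78
eef_pos: [0.6258, -0.1334, 0.0607]
eef_rot: [-3.138, 0.0, -3.129]
ft_force: [-0.3, 3.2, 3.8]
opening: 0.0001
grasp_force: 1.9
```

Request:
send_rows([
  [[0,0,0.2],0,255],
  [[0,0,0.1],0,255],
  [[0,0,0],0,255],
])

```text
time_s: 52.03
eef_pos: [0.6258, -0.1334, 0.0581]
eef_rot: [-3.138, 0.0, -3.129]
ft_force: [-2.1, 3.7, 7.7]
opening: 0.0001
grasp_force: 3.5
```

Run:
```python
from h import *
go([.6253,-.134,.058])
```

```text
52.03 [ 0.6258 -0.1334  0.0581] [-3.138  0.    -3.129] op 0.0001 gf 3.5 F [-2.1  3.7  7.7]
j [-0.209  0.31   0.057  1.317 -0.003 -0.221] toolz [ 0.001 -0.003 -1.   ]
cm [ 0.05 -0.06  0.01] rows>= 0.0
```

Request:
send_rows([
  [[0,0,0.15],0,255],
  [[0,0,0],0,255],
])

```text
time_s: 52.2
eef_pos: [0.6259, -0.1334, 0.058]
eef_rot: [-3.138, 0.001, -3.129]
ft_force: [-6.1, 4.4, 16.6]
opening: 0.0002
grasp_force: 8.1
```

Request:
send_rows([
  [[0,0,-1.5],0,255],
  [[0,0,-3],0,255],
  [[0,0,-4],0,255],
  [[0,0,-4],0,255],
  [[3,0,-3],0,255],
])

```text
time_s: 52.62
eef_pos: [0.5989, -0.1337, 0.2116]
eef_rot: [-3.137, 0.001, -3.129]
ft_force: [1.1, -0.6, 0.3]
opening: -0.0002
grasp_force: 0.0
```

Request:
send_rows([
  [[3,-3,0],0,255],
  [[3,-3,0],0,255],
  [[3,-3,0],0,255],
  [[3,-3,0],0,255],
  [[3,-3,0],0,255],
])

```text
time_s: 53.03
eef_pos: [0.4491, -0.2838, 0.2109]
eef_rot: [-3.137, -0.0, -3.129]
ft_force: [0.9, -0.3, 0.6]
opening: -0.0005
grasp_force: 0.0
```

Request:
send_rows([
  [[0,0,0],0,255],
  [[0,0,0],0,255],
  [[0,0,0],0,255],
])

```text
time_s: 53.28
eef_pos: [0.4507, -0.2829, 0.2109]
eef_rot: [-3.137, -0.0, -3.13]
ft_force: [1.1, 0.5, 0.7]
opening: -0.0003
grasp_force: 0.0
```

Run:
```python
from h import *
st()
im=manip.camera("scene"); t=manip.camera("top")
a=cv2.resize(im[190:330,250:420],(680,560),interpolation=cv2.INTER_CUBIC)
cv2.imwrite("pics/fin.png",a[:,:,::-1])
for k in range(5):
    for c in ("scene",):
        pass
for d in manip.look_for("scene","cap0")[:6]+manip.look_for("top","cap0")[:6]: print(round(d['p'],2),np.round(d['at'],3))
im,p,out=slats("top",minp=.2)
[print(x[0],x[1],x[2]) for x in out]
```

```text
53.28 [ 0.4507 -0.2829  0.2109] [-3.137 -0.    -3.13 ] op -0.0003 gf 0.0 F [1.1 0.5 0.7]
0.56 [ 0.627 -0.062  0.034]
0.53 [0.624 0.081 0.034]
0.5 [0.623 0.156 0.038]
0.49 [0.626 0.011 0.035]
0.28 [0.556 0.116 0.035]
0.62 [ 0.626 -0.134  0.037]
0.6 [0.623 0.154 0.038]
0.56 [0.62  0.082 0.035]
0.52 [0.622 0.015 0.034]
0.93 [141. 111.  73.] [ 551.2 -100.8   -0.9   41.5  155.5]
0.74 [141. 111.  73.] [550.1 -28.2  -0.7  41.5 158.1]
0.72 [ 91.  46. 116.] [270.2 469.3 -37.8  43.4 164. ]
0.66 [140. 110.  73.] [550.1 113.5   0.7 163.7  41.2]
0.6 [142. 112.  73.] [550.3  43.    2.  153.6  39.3]
0.55 [96. 18. 17.] [ 213.8 -442.    57.7  120.6   43. ]
```

View pics/fin.png

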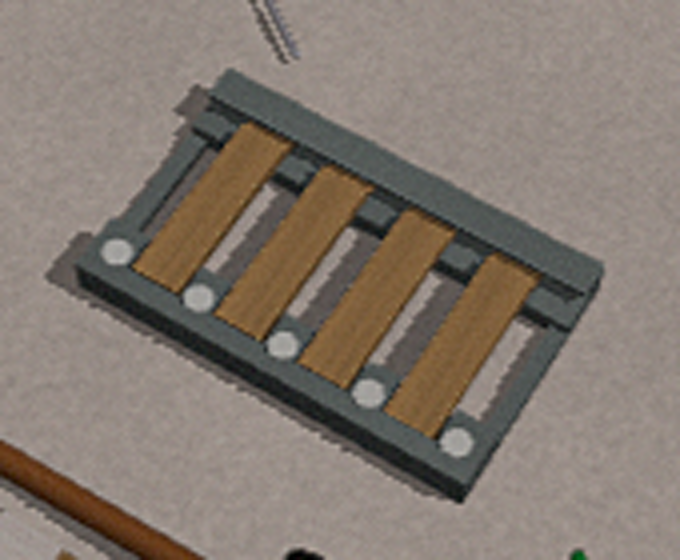

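All four slats lie flush in their notches and the five caps are low, with tops at about 36 mm. I'm handing the job in.

```bash
python3 -c "
from bench import manip
print(manip.finish_job())"
```

```text
the job is handed in; nothing more can be done
None
```

All four slats are fitted in the frame and all five caps are pressed fully down; I handed the job in at about 53 s of robot time, but no verdict was returned.

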